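# Lock off the sander and gauge the sanded blanks

## Robot

A 7-joint arm with a two-finger parallel gripper is mounted at the origin on the work surface. World frame = base frame: x ahead of the robot, y to its left, z up, the work surface at z = 0. Lengths are in m, angles in rad, forces in N, time in s.
With the tool pointing down it reaches from about 0.4 to 0.85 m from the base axis. Payload 6.9 kg.
Tool frame: the origin (TCP) lies between the finger pads; the fingertips stand 25 mm ahead of it and the grasp point (between the pads) lies 6 mm ahead of it; z points along the fingers, y is the line along which they close (so a half turn about z gives the same grasp; the last joint's range is limited). The gripper opens to 85 mm and grips with 20 to 120 N. Pads are 22 mm wide; open, the fingers measure 114 mm over their backs; the gripper's body (76 mm by 85 mm) begins 54 mm behind the grasp point. The pads swing forward as they close: fully open they stand 13 mm farther back than shut.
Start: joints at [-1.214, 0.507, -0.238, 1.5, 0.126, 1.149, -0.155], TCP at [0.156, 0.605, 0.256] pointing down, gripper open.
Joint ranges: [-3.08, 3.08], [-0.24, 2.05], [-1.43, 1.35], [0, 2.5], [-1.52, 4.66], [0.17, 1.96], [-2.89, 2.89]. Speed limits (rad/s): [2.39, 2.39, 3.14, 3.14, 3.14, 3.14, 3.14].

## Interface

Orientations are given as a unit quaternion [w, x, y, z].
In Python, from rig import bot gives the robot as it stands.
- The arm moves only by the shell command python3 -m inch 'ROWS' [FORCE]. ROWS is JSON, a list that holds one entry, the list of rows, each a list of 7 numbers: the shift along the tool's x, y, z in mm, then the turn, a rotation vector about the tool's x, y, z in degrees, then the opening, from 0 (shut) to 1 (fully open). A call has 1 to 10 rows; each row is the pose to reach, as a shift and turn from the pose commanded when the call began, along the tool's axes at that moment; what a row does not reach only later rows make up. A row lasts 1/12 s, in which the tool goes at most 41.7 mm and 7.16 degrees, less where a joint would pass 70% of its speed; a pose out of reach is approached as far as the arm can. A call with a gripper value outside its range is refused whole. The fingers move at their own pace and stop on an object; FORCE is the grip in N (left out, the last holds). Time passes only in rows, so rows that repeat a pose let the fingers close. It gives the time, the measured TCP pose, the force, the opening and the grip force at its end, in the units of the state.
- bot.sense(): the state, without advancing time (a new reading comes with each control period).
- bot.grab_frame(name): name is "side" or "top" or "wrist"; returns a dict with "image" (400x640x3 uint8, red, green, blue), "K" (3x3 intrinsics, pixels), "camera_from_world" (4x4, takes a point from world to camera coordinates); the wrist camera has in their place "hand_eye" (4x4, takes a point from camera to tool coordinates, whose origin is the TCP and whose axes are the flange's). Camera axes: x right, y down, z forward; pixel columns grow to the right and rows downward; lengths in m; the calibration is good to about 2 mm. A picture is of the moment at which its call begins: read the wrist's pose just before it. There is no depth.
- bot.job_done(): hands the job in; it is judged then, once.
The state is a dict: "time_s": time; "joint_positions": joint angles; "joint_vel": joint speeds; "joint_efforts": joint torques, N m; "tool_pos": TCP position; "tool_rot": TCP orientation; "force": force on the tool from outside, world axes, zero at the start; "moment": the same for the moment, N m; "gripper_width": opening from 0.0 (shut) to 1.0 (fully open); "grip_force": force on a finger pad.
Only numpy, scipy, OpenCV 4.12 (cv2) and the standard library are available. Lean on these libraries where they do the work, as an engineer would, in place of code of your own. Each camera call takes 0.05 s, during which the arm holds its last target. There are 200 camera calls.

## Task

Before checking the sanded wooden blanks, swing the bench sander's isolator handle to off, with the padlock hole in its tail lined up over the hole in the steel lug so that a padlock could go straight in, and let go. Then lay each blank on the bench flat on the height gauge's base in turn, shortest first, let go of it, gently press the sprung gauge foot down onto it and keep it there for about a second, let the foot spring back, and lay the blank flat on the floor of the plywood tray, side by side and not stacked. Leave the isolator off with its holes lined up, and do not disturb the spool, the jar and the blue case.

Things in the scene. Friction and masses are not known exactly. Their poses are not given: they have to be found in the camera images.
- isolator: Grey isolator box fixed to the bench, face up, 146 x 146 mm, 65 mm high. Origin: centre of its underside; z up. The handle's vertical axis passes through the origin.
- iso_handle (a joint): Handle angle, rad, growing counter-clockwise seen from above. The grip lies at direction (joint - 0.785) from the isolator's x axis. On is near 0 (starts -0.1 to 0.35); off with holes lined up is 1.571; the stop lies beyond, at 1.85, where the holes are not lined up. Stiff (0.25 N m, some 3 N at the grip); stays where it is left.
- lever_grip (a point): Point in the black lever's grip, 92 mm from the axis, 107 mm above the bench. The grip is an upright fin 46 mm long (radially, 69 to 115 mm from the axis), 18 mm thick, from 76 to 118 mm above the bench, with free space on both sides down to the box top at 65 mm.
- lever_hole (a point): Centre of the underside of the 12 mm padlock hole in the lever's flat tail (32 mm wide, 74 to 81 mm above the bench), 70 mm from the axis on the side away from the grip.
- hasp_hole (a point): Centre of the 12 mm padlock hole, at its top, in the steel lug (40 x 46 mm, 7 mm thick) fixed on a corner of the isolator box, 70 mm from the axis, just under the path of the lever's tail. The shackle is 8 mm, so the two holes must lie within 4 mm of each other in plan.
- gauge: Height gauge fixed to the bench. Origin on the bench below the foot's centre; z up; x points from foot to column. Steel base 10 mm thick, 120 mm wide (y), x = -130 to 60 mm; green column x = 60 to 80, 125 mm high; arm 36 mm wide from x = -17 to the column, 100 to 122 mm above the bench. Lay a blank on the base along x with its far end under the foot, its other end to -x.
- gauge_slide (a joint): How far the foot is pressed down, m: 0 = up (spring return), 0.058 = foot on the bare base. Height of the part under the foot = 0.058 - joint. The spring pushes up with about 2 N at the top, 5 N at 0.036.
- gauge_knob (a point): Centre of the flat top of the black round press knob (40 mm across, 14 mm thick) above the foot, on the slide's axis; 195 mm above the bench when up. Pressing it straight down lowers the foot.
- gauge_foot (a point): Centre of the underside of the round steel foot of the gauge (24 mm across, 10 mm high), 68 mm above the bench when up.
- mat: Cork mat fixed on the bench, 280 (x) x 200 (y) x 3 mm; origin: centre of its underside. The blanks start on it, lying roughly along its y, side by side.
- tray: Plywood tray fixed on the bench, 230 (x) x 200 (y) mm outside, 24 mm high, walls and floor 5 mm thick. Origin: centre of its underside.
- spool: White thread spool, 60 mm across, 110 mm high: bystander. Origin: centre of its underside.
- jar: Jar, 72 mm across, 90 mm high: bystander. Origin: centre of its underside.
- case: Blue plastic case, 90 x 120 x 60 mm: bystander. Origin: centre of its underside.
- blank_short: Beech blank, the shortest and thinnest of three kinds: 120 long (x) x 34 wide (y) x 22 mm thick (z), about 65 g. Origin: centre of its underside. Either end may go under the foot. It may be absent.
- blank_mid: Beech blank, the middle of three kinds: 150 long (x) x 34 wide (y) x 30 mm thick (z), about 110 g. Origin: centre of its underside. Either end may go under the foot. It may be absent.
- blank_long: Beech blank, the longest and thickest of three kinds: 180 long (x) x 34 wide (y) x 38 mm thick (z), about 167 g. Origin: centre of its underside. Either end may go under the foot. It may be absent.
Mind the look-alikes: they are no part of the job. Leave any pink look-alike of the blank_mid alone.

How it is judged:
On the way, in this order (a step that is already met when the one before it is completed fails the run):
1. isolator handle at off, padlock holes within 4 mm of each other in plan, handle let go (horizontal distance between lever_hole and hasp_hole below 0.004 m and contact force between the fingers and iso_handle below 0.2 N and velocity of joint iso_handle between -0.02 and 0.02 rad/s), for 0.4 s.
2. blank_short, let go and flat on the gauge's base, has the gauge foot down on it (its underside at the blank's top, to about 1 mm) (x of gauge_foot in the frame of blank_short between -0.056 and 0.056 m and y of gauge_foot in the frame of blank_short between -0.018 and 0.018 m and contact force between the fingers and blank_short below 0.1 N and angle between blank_short's own z axis and vertical below 0.05 rad and z of blank_short in the frame of gauge below 0.014 m and z of gauge_foot in the frame of blank_short between 0.019 and 0.0232 m), for 0.5 s.
3. blank_mid, let go and flat on the gauge's base, has the gauge foot down on it (its underside at the blank's top, to about 1 mm) (x of gauge_foot in the frame of blank_mid between -0.071 and 0.071 m and y of gauge_foot in the frame of blank_mid between -0.018 and 0.018 m and contact force between the fingers and blank_mid below 0.1 N and angle between blank_mid's own z axis and vertical below 0.05 rad and z of blank_mid in the frame of gauge below 0.014 m and z of gauge_foot in the frame of blank_mid between 0.027 and 0.0312 m), for 0.5 s.
4. blank_long, let go and flat on the gauge's base, has the gauge foot down on it (its underside at the blank's top, to about 1 mm) (x of gauge_foot in the frame of blank_long between -0.086 and 0.086 m and y of gauge_foot in the frame of blank_long between -0.018 and 0.018 m and contact force between the fingers and blank_long below 0.1 N and angle between blank_long's own z axis and vertical below 0.05 rad and z of blank_long in the frame of gauge below 0.014 m and z of gauge_foot in the frame of blank_long between 0.035 and 0.0392 m), for 0.5 s.
At the end, for the whole second after the job is handed in: Isolator off with its padlock holes within 4 mm in plan; gauge foot sprung back up (within 6 mm); every blank present lies flat (within 0.06 rad) and still on the tray's floor (at most 4.5 mm above it), its centre at least 5 mm (y) or 10 mm (x) inside the inner walls (horizontal distance between lever_hole and hasp_hole below 0.004 m and value of joint gauge_slide below 0.006 m and x of blank_short in the frame of tray between -0.1 and 0.1 m and y of blank_short in the frame of tray between -0.09 and 0.09 m and z of blank_short in the frame of tray between -0.002 and 0.0095 m and angle between each of blank_short, blank_mid, blank_long's own z axis and vertical below 0.06 rad and linear speed of each of blank_short, blank_mid, blank_long below 0.02 m/s and x of blank_mid in the frame of tray between -0.1 and 0.1 m and y of blank_mid in the frame of tray between -0.09 and 0.09 m and z of blank_mid in the frame of tray between -0.002 and 0.0095 m and x of blank_long in the frame of tray between -0.1 and 0.1 m and y of blank_long in the frame of tray between -0.09 and 0.09 m and z of blank_long in the frame of tray between -0.002 and 0.0095 m); the robot touches nothing.
It fails at once if gauge foot pressed hard: more than 40 N on a blank (contact force between gauge_slide and blank_short above 40 N or contact force between gauge_slide and blank_mid above 40 N or contact force between gauge_slide and blank_long above 40 N).
It fails at once if the spool is moved more than 3 cm (distance of spool from where it was at the start of the episode above 0.03 m).
It fails at once if the jar is moved more than 3 cm (distance of jar from where it was at the start of the episode above 0.03 m).
It fails at once if the case is moved more than 3 cm (distance of case from where it was at the start of the episode above 0.03 m).
Of blank_short, blank_mid, blank_long only 2 to 3 are there at a start; the rules pass over those that are not, and their reading is None.
At some moment in a run one of blank_short, blank_mid, blank_long may be knocked a few centimetres aside while the robot is not near it.
Once in a run the grip may slacken for a moment while it holds something.
It also fails if it takes over 210 s, if anything falls off the work surface, if the arm or the gripper's body presses on something with over 40 N, if the wrist force passes 120 N, or if a joint passes its speed limit or range.

## Working session

There is one attempt and no reset: what is moved stays moved. The work goes in short steps, Python scripts to look and compute and a shell command to move; the robot and the scene stay as the last step left them, time stands still between calls to the robot, and variables do not carry over. Pictures are saved under pics/ and viewed, at most 14 in all, crops included, and the job is handed in when it is done.

```bash
ls; mkdir -p pics
python3 - <<'E'
from rig import bot
import cv2
s=bot.sense();print(s)
for n in("top","side"):
    f=bot.grab_frame(n);cv2.imwrite(f"pics/{n}0.png",f["image"][:,:,::-1]);print(f["K"],f["camera_from_world"])
E
```

```text
pics
{'time_s': 0.0, 'joint_positions': array([-1.21350226,  0.50832843, -0.23752281,  1.501129  ,  0.12570706,
        1.14888436, -0.15477927]), 'joint_vel': array([ 3.12751378e-04,  4.95350866e-04,  1.06716860e-03,  3.60144648e-04,
       -8.79600742e-04,  1.16737028e-03,  3.49037269e-05]), 'joint_efforts': array([-4.50908001e-04, -6.20600224e+01, -2.18706429e+00, -2.49660498e+01,
        1.25775670e-02,  1.20497122e-02, -5.34043500e-05]), 'tool_pos': array([0.15567838, 0.60483499, 0.25543672]), 'tool_rot': array([-9.09693832e-05,  1.25545444e-01,  9.92087480e-01, -8.74861163e-04]), 'force': array([ 0.62089441,  0.98855484, -0.38755578]), 'moment': array([ 0.03797274,  0.01374957, -0.03203294]), 'grip_force': 0.0, 'gripper_width': 1.0003954593124953}
[[471.68882005   0.         320.95242783]
 [  0.         471.68882005 202.07719172]
 [  0.           0.           1.        ]] [[ 0.00943164 -0.99989418  0.01107608 -0.07544801]
 [-0.99035037 -0.01087204 -0.13815915  0.52807898]
 [ 0.13826495 -0.00966614 -0.9903481   1.6695079 ]
 [ 0.          0.          0.          1.        ]]
[[490.90474181   0.         334.4432195 ]
 [  0.         490.90474181 201.4668324 ]
 [  0.           0.           1.        ]] [[ 0.99485181 -0.10009814 -0.0158191  -0.50583801]
 [-0.08521417 -0.74180047 -0.66518465  0.08427269]
 [ 0.05484913  0.66310816 -0.74651131  1.68867499]
 [ 0.          0.          0.          1.        ]]
```

View pics/top0.png

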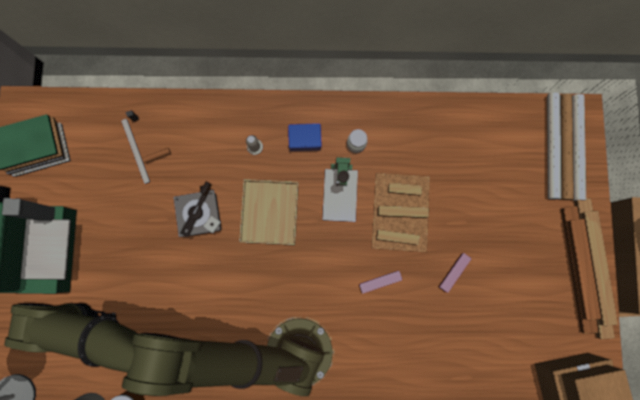

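View pics/side0.png

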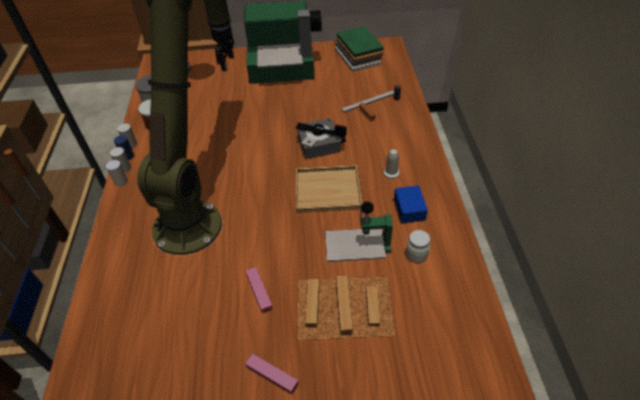

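The top view shows three beech blanks on the cork mat: short (405,189), long (403,212), mid (398,237). The pink look-alikes at (380,282) and (455,272) are off the mat, so I'll leave them alone. The isolator is at (198,214), the tray at (269,212) and the gauge at (341,195). The bystanders are the spool (254,146), case (305,137) and jar (357,140). Next I'll enlarge these areas.

```bash
cat > h.py <<'E'
from rig import bot
import cv2, numpy as np
from scipy.spatial.transform import Rotation as R
def tool():
    s=bot.sense();q=s["tool_rot"];T=np.eye(4);T[:3,:3]=R.from_quat(q[[1,2,3,0]]).as_matrix();T[:3,3]=s["tool_pos"];return T
def cam(n):
    T=tool();f=bot.grab_frame(n)
    C=T@f["hand_eye"] if n=="wrist" else np.linalg.inv(f["camera_from_world"])
    return f["image"],f["K"],C
def px(K,C,u,v,z):
    d=C[:3,:3]@np.linalg.inv(K)@[u,v,1];o=C[:3,3];return o+d*(z-o[2])/d[2]
def pj(K,C,p):
    c=np.linalg.inv(C)@np.r_[p,1];c=K@c[:3];return c[:2]/c[2]
def crop(im,name,u0,v0,w,h,k):
    cv2.imwrite("pics/"+name,cv2.resize(im[v0:v0+h,u0:u0+w,::-1],None,fx=k,fy=k,interpolation=cv2.INTER_CUBIC))
def goto(p,yaw=None):
    """shift in tool axes (mm), turn about tool z (deg) bringing TCP to p with tool x axis at world yaw (deg), mod 180"""
    T=tool();print("shift",np.round(T[:3,:3].T@(np.array(p)-T[:3,3])*1e3,1))
    x=T[:3,0];y0=np.degrees(np.arctan2(x[1],x[0]))
    if yaw is not None: print("now xyaw",round(y0,1),"rot z",round(-((yaw-y0+90)%180-90),1), 'tilt',np.round(np.degrees(np.arccos(-T[2,2])),2))
E
python3 - <<'E'
from h import *
im,K,C=cam("top");np.savez("top.npz",K=K,C=C)
crop(im,"c1.png",165,170,140,90,5.7);crop(im,"c2.png",315,150,120,110,5)
for n,u,v,z in [("iso",198,214,.065),("tray",269,212,.024),("knob",343,177,.195),("short",405,189,.025),("long",403,212,.041),("mid",398,237,.033)]:print(n,px(K,C,u,v,z).round(3))
E
```

```text
iso [0.478 0.365 0.065]
tray [0.492 0.118 0.024]
knob [ 0.591 -0.141  0.195]
short [ 0.582 -0.378  0.025]
long [ 0.495 -0.366  0.041]
mid [ 0.406 -0.348  0.033]
```

View pics/c1.png

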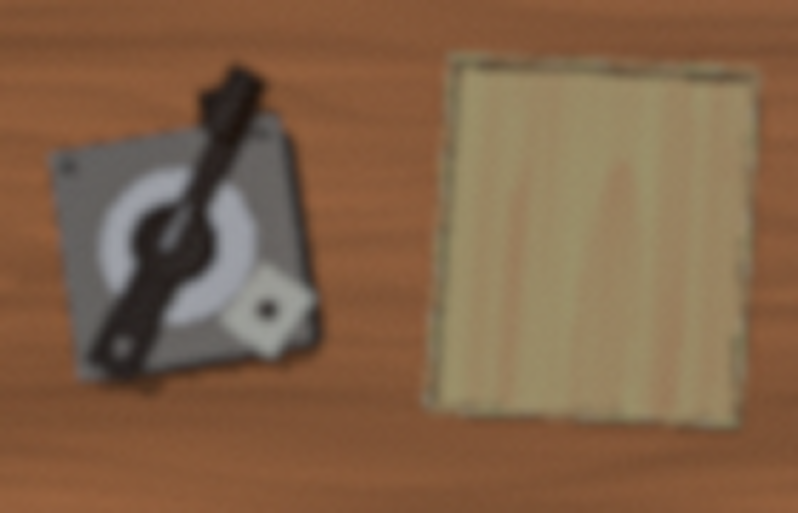

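View pics/c2.png

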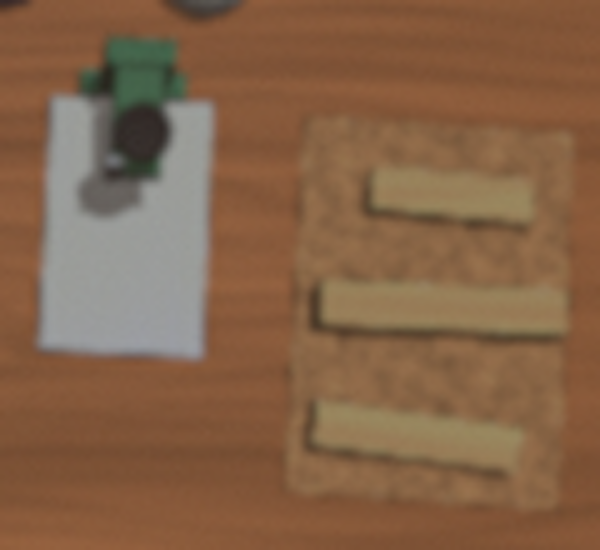

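Crop c1 shows the lever hole at (122,345), the lug hole at (267,309), the axis near (175,240) and the grip tip near (245,75). Swinging off is counter-clockwise, and the grip ends opposite the lug. Crop c2 shows the knob at (143,131). It also shows the blank tops, which I'll turn into world positions.

Run:
```python
from h import *
d=np.load("top.npz");K,C=d["K"],d["C"]
def q(c,u,v,z):
    k,o=((5.7,(165,170)) if c==1 else (5,(315,150)))
    return px(K,C,(u+.5)/k-.5+o[0],(v+.5)/k-.5+o[1],z)
hasp=q(1,267,309,.072);lev=q(1,122,345,.081);grip=q(1,243,80,.118)
box=[q(1,*p,.065) for p in [(52,155),(275,116),(318,342),(80,380)]]
print("box",np.mean(box,0).round(4),"hasp",hasp.round(4),"lev",lev.round(4),"griptip",grip.round(4))
ang=lambda a:np.degrees(np.arctan2(a[1],a[0]))
for n,c in(("axisbox",np.mean(box,0)),("hub",q(1,174,242,.09))):
    print(n,c.round(4),"hasp",np.hypot(*(hasp-c)[:2]).round(4),ang(hasp-c),"tail",np.hypot(*(lev-c)[:2]).round(4),ang(lev-c),"grip",np.hypot(*(grip-c)[:2]).round(4),ang(grip-c))
e=[q(1,*p,.024) for p in [(452,57),(757,70),(740,426),(425,408)]];print("tray",np.mean(e,0).round(4),"x-axis yaw",ang(e[0]-e[3]),ang(e[1]-e[2]),[np.hypot(*(e[i]-e[(i+1)%4])[:2]).round(3) for i in range(4)])
print("knob",q(2,143,131,.195).round(4))
b=[q(2,*p,.01) for p in [(52,96),(214,102),(204,358),(38,348)]]
m=(b[0]+b[1])/2;n=(b[2]+b[3])/2;x=(m-n)/np.linalg.norm(m-n);print("gauge base",np.linalg.norm(m-n),"org",(n+.13*x).round(4),"yaw",ang(x))
for nm,z,ps in [("short",.025,[(374,168),(536,178),(530,222),(370,207)]),("long",.041,[(322,282),(567,291),(565,334),(320,325)]),("mid",.033,[(316,402),(522,430),(515,470),(310,444)])]:
    e=[q(2,*p,z) for p in ps];l=(e[1]+e[2]-e[0]-e[3])/2
    print(nm,np.mean(e,0).round(4),"len",np.linalg.norm(l).round(3),"yaw",ang(l).round(1),"w",np.linalg.norm(e[0]-e[3]).round(3))
```

```text
box [0.481  0.3703 0.065 ] hasp [0.4427 0.3142 0.072 ] lev [0.4189 0.3996 0.081 ] griptip [0.5776 0.3242 0.118 ]
axisbox [0.481  0.3703 0.065 ] hasp 0.068 -124.29063207412742 tail 0.0687 154.72424987229715 grip 0.107 -25.52283584925779
hub [0.4816 0.3686 0.09  ] hasp 0.0668 -125.52948226322293 tail 0.0699 153.61381185749178 grip 0.1058 -24.79143332507697
tray [0.4942 0.1191 0.024 ] x-axis yaw -2.4936344013569562 -1.7552241615662993 [np.float64(0.196), np.float64(0.229), np.float64(0.199), np.float64(0.226)]
knob [ 0.5953 -0.1413  0.195 ]
gauge base 0.18973578002202102 org [ 0.5963 -0.1418  0.01  ] yaw -2.4549503902284755
short [ 0.5847 -0.3782  0.025 ] len 0.118 yaw -93.9 w 0.029
long [ 0.4983 -0.3674  0.041 ] len 0.177 yaw -91.5 w 0.031
mid [ 0.406  -0.3475  0.033 ] len 0.149 yaw -96.9 w 0.031
```

Run:
```python
from h import *
goto([.5644,.3305,.20],-25.2);goto([.5644,.3305,.112],-25.2)
```

```text
shift [-464.2 -163.9   55.9]
now xyaw 165.6 rot z 10.8 tilt 0.08
shift [-464.2 -163.8  143.9]
now xyaw 165.6 rot z 10.8 tilt 0.08
```

```bash
python3 -m inch '[[[-230,-82,28,0,0,5,1],[-230,-82,28,0,0,5,1],[-230,-82,28,0,0,5,1],[-230,-82,28,0,0,5,1],[-230,-82,28,0,0,5,1],[-230,-82,28,0,0,5,1],[-380,-134,46,0,0,8,1],[-380,-134,46,0,0,8,1],[-380,-134,46,0,0,8,1],[-380,-134,46,0,0,8,1]]]'; python3 -c "
from h import *
goto([.5644,.3305,.20],-25.2)"
```

```text
time_s: 0.98
tool_pos: [0.4929, 0.3781, 0.2097]
tool_rot: [0.0, 0.195, 0.981, -0.001]
force: [0.4, 0.3, 0.1]
gripper_width: 1.0
grip_force: 0.0
shift [-84.3 -16.5   9.8]
now xyaw 157.5 rot z 2.7 tilt 0.07
```

```bash
python3 -m inch '[[[-84,-16,10,0,0,2.7,1],[-84,-16,10,0,0,2.7,1],[-84,-16,10,0,0,2.7,1],[-84,-16,10,0,0,2.7,1],[-84,-16,10,0,0,2.7,1]]]'; python3 -c "
from h import *
im,K,C=cam('wrist');np.savez('w1.npz',K=K,C=C);cv2.imwrite('pics/w1.png',im[:,:,::-1])
print(pj(K,C,[.5644,.3305,.118]),pj(K,C,[.4812,.3697,.08]))
goto([.5644,.3305,.112],-25.2)"
```

```text
time_s: 1.4
tool_pos: [0.5617, 0.3338, 0.1996]
tool_rot: [-0.001, 0.218, 0.976, -0.0]
force: [-0.7, 0.5, 0.0]
gripper_width: 0.997
grip_force: 0.0
[318.13376781 226.16437004] [318.39375956  94.44735459]
shift [-5.2 -2.5 88. ]
now xyaw 154.9 rot z 0.1 tilt 0.08
```

View pics/w1.png

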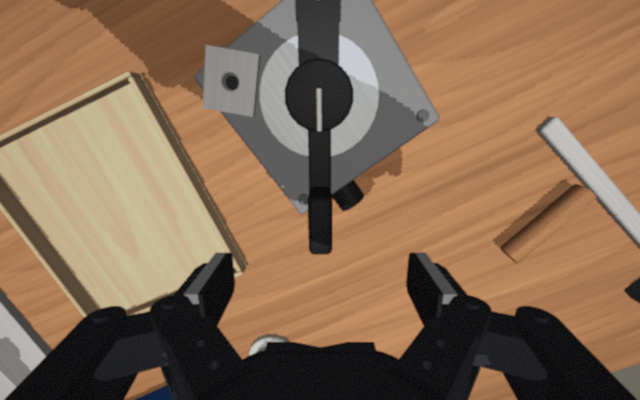

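The wrist view shows the grip fin centred at u≈320, from v≈187 to 253, with the axis at (319,95) and the lug hole at (231,82). That agrees with the top view, so I'll descend and grasp.

```bash
python3 -m inch '[[[-5,-2,40,0,0,0,1],[-5,-2,86,0,0,0,1],[-5,-2,86,0,0,0,1],[-5,-2,86,0,0,0,1],[-5,-2,86,0,0,0,0],[-5,-2,86,0,0,0,0],[-5,-2,86,0,0,0,0],[-5,-2,86,0,0,0,0],[-5,-2,86,0,0,0,0],[-5,-2,86,0,0,0,0]]]' 40; python3 -c "
from h import *
d=np.load('w1.npz');K,C=d['K'],d['C']
h=px(K,C,231,82,.072);a=px(K,C,319,95,.09);print(h,a)
T=tool();print(T)
A=np.array([.4812,.3697]);v=T[:2,3]-A;print(np.hypot(*v),np.degrees(np.arctan2(v[1],v[0])))
# arc rows in tool frame
for t in range(0,90,6):
  c,s=np.cos(np.radians(t)),np.sin(np.radians(t));p=A+np.array([[c,-s],[s,c]])@v
  print(t,(T[:3,:3].T@np.r_[p-T[:2,3],0]*1e3).round(0))
h=h[:2]-A;print(np.degrees(np.arctan2(h[1],h[0])),np.hypot(*h))"
```

```text
time_s: 2.28
tool_pos: [0.5661, 0.3304, 0.1155]
tool_rot: [0.001, 0.218, 0.976, 0.001]
force: [-0.2, 0.3, 4.4]
gripper_width: 0.206
grip_force: 43.7
[0.44371229 0.31245368 0.072     ] [0.48232426 0.36972938 0.09      ]
[[-0.90529711  0.42477572  0.00165452  0.56611318]
 [ 0.42477766  0.90529707  0.0010745   0.33039388]
 [-0.00104141  0.00167555 -0.99999805  0.11548552]
 [ 0.          0.          0.          1.        ]]
0.0935693338915521 -24.839313347471425
0 [0. 0. 0.]
6 [ 1. 10.  0.]
12 [ 2. 19.  0.]
18 [ 5. 29.  0.]
24 [ 8. 38.  0.]
30 [13. 47.  0.]
36 [18. 55.  0.]
42 [24. 62.  0.]
48 [31. 69.  0.]
54 [39. 75.  0.]
60 [47. 81.  0.]
66 [56. 85.  0.]
72 [65. 89.  0.]
78 [75. 91.  0.]
84 [84. 93.  0.]
-123.21875667863956 0.06842856968422002
```

```bash
python3 -m inch '[[[1,10,0,0,0,-6,0],[2,19,0,0,0,-12,0],[5,29,0,0,0,-18,0],[8,38,0,0,0,-24,0],[13,47,0,0,0,-30,0],[18,55,0,0,0,-36,0],[24,62,0,0,0,-42,0],[31,69,0,0,0,-48,0],[31,69,0,0,0,-48,0],[31,69,0,0,0,-48,0]]]'; python3 -c "
from h import *
T=tool();A=np.array([.4818,.3697]);v=T[:2,3]-A;a=np.degrees(np.arctan2(v[1],v[0]));print(np.hypot(*v),a,np.degrees(np.arctan2(T[1,0],T[0,0])))
for b in list(range(6,36,6))+[55.7-a]:
  c,s=np.cos(np.radians(b)),np.sin(np.radians(b));p=A+np.array([[c,-s],[s,c]])@v
  print(b,(T[:3,:3].T@np.r_[p-T[:2,3],0]*1e3).round(0))"
```

```text
time_s: 3.12
tool_pos: [0.5674, 0.4056, 0.1155]
tool_rot: [0.001, -0.199, 0.98, -0.0]
force: [-0.4, -2.9, 5.5]
gripper_width: 0.205
grip_force: 43.8
0.09279829262183754 22.78263339548654 -157.04721663754378
6 [ 0. 10. -0.]
12 [ 2. 19. -0.]
18 [ 4. 29. -0.]
24 [ 8. 38. -0.]
30 [12. 46. -0.]
32.91736660451346 [15. 50. -0.]
```

```bash
python3 -m inch '[[[0,10,0,0,0,-6,0],[2,19,0,0,0,-12,0],[4,29,0,0,0,-18,0],[8,38,0,0,0,-24,0],[12,46,0,0,0,-30,0],[15,50,0,0,0,-33,0],[15,50,0,0,0,-33,0],[15,50,0,0,0,-33,0]]]'; python3 -c "
from h import *
T=tool();A=np.array([.4818,.3697]);v=T[:2,3]-A;print(np.degrees(np.arctan2(v[1],v[0])),np.degrees(np.arctan2(T[1,0],T[0,0])))
im,K,C=cam('wrist');np.savez('w2.npz',K=K,C=C);cv2.imwrite('pics/w2.png',im[:,:,::-1])"
```

```text
time_s: 3.78
tool_pos: [0.5342, 0.4456, 0.1155]
tool_rot: [0.001, -0.469, 0.883, -0.0]
force: [0.3, -2.4, 6.5]
gripper_width: 0.202
grip_force: 43.8
55.406107146996014 -124.09517358409842
```

View pics/w2.png

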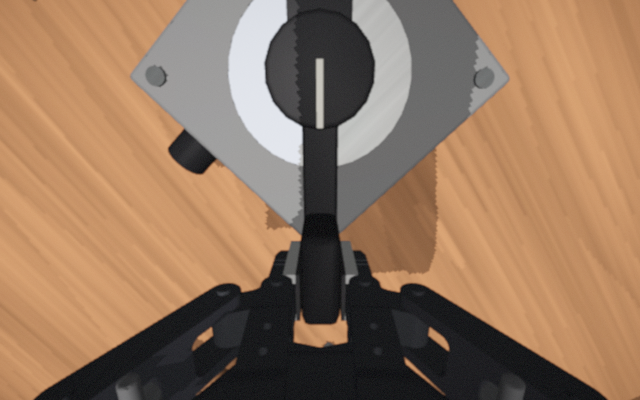

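The wrist view shows the lever lying on the box diagonal: corners at (132,77) and (508,77), lever at u≈320. I'll release, lift and check the holes.

```bash
python3 -m inch '[[[0,0,0,0,0,0,0.6],[0,0,0,0,0,0,0.6],[0,0,0,0,0,0,0.6],[0,0,0,0,0,0,0.6],[0,0,-40,0,0,0,0.6],[0,0,-80,0,0,0,0.6],[0,0,-110,0,0,0,0.6],[30,0,-110,0,0,0,0.6],[60,0,-110,0,0,0,0.6],[60,0,-110,0,0,0,0.6]]]'; python3 -c "
from h import *
im,K,C=cam('wrist');np.savez('w3.npz',K=K,C=C);cv2.imwrite('pics/w3.png',im[:,:,::-1])
print(pj(K,C,[.443,.314,.072]))"
```

```text
time_s: 4.67
tool_pos: [0.4973, 0.3917, 0.2243]
tool_rot: [-0.002, -0.468, 0.884, -0.002]
force: [0.1, -0.1, -0.6]
gripper_width: 0.598
grip_force: 0.0
[321.34083097  89.37509483]
```

View pics/w3.png

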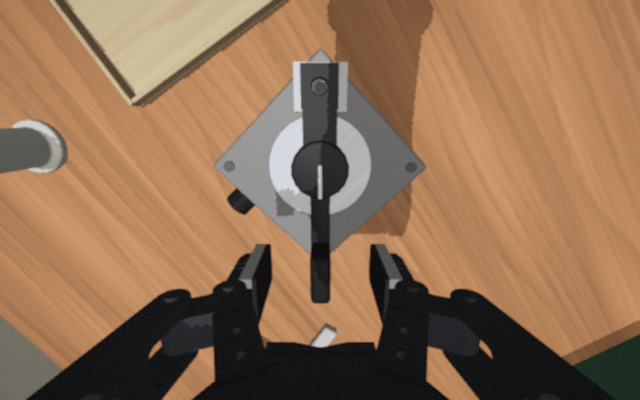

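The wrist view shows the lever tail centred over the lug, with the hole at (319,86) and the lug spanning u 294–347. The isolator is off and the holes are lined up. Next I'll go above the mat.

```bash
python3 -c "
from h import *
print(bot.sense()['joint_positions'].round(2));print(bot.grab_frame('wrist')['hand_eye'].round(3))
goto([.46,-.33,.27],86)"
```

```text
[-0.38  0.59 -0.56  1.51  0.33  1.14  1.54]
[[ 0.    -0.958 -0.286  0.073]
 [ 1.    -0.     0.     0.   ]
 [-0.    -0.286  0.958 -0.117]
 [ 0.     0.     0.     1.   ]]
shift [ 622.4 -374.4  -44.8]
now xyaw -124.2 rot z -30.2 tilt 0.05
```

```bash
python3 -m inch '[[[0,0,-45,0,0,7,0.6],[60,-36,-45,0,0,14,0.6],[95,-57,-45,0,0,21,0.6],[130,-78,-45,0,0,28,0.6],[165,-99,-45,0,0,35,0.6],[200,-120,-45,0,0,42,0.6],[235,-141,-45,0,0,49,0.6],[270,-162,-45,0,0,56,0.6],[305,-183,-45,0,0,63,0.6],[340,-204,-45,0,0,70,0.6]]]'; python3 -c "
from h import *
goto([.46,-.33,.27],86)"
```

```text
time_s: 5.6
tool_pos: [0.4799, 0.0206, 0.2696]
tool_rot: [0.001, 0.125, 0.992, 0.0]
force: [0.6, -0.4, 0.1]
gripper_width: 0.599
grip_force: 0.0
shift [ -68.  -344.5   -0.6]
now xyaw 165.6 rot z 79.6 tilt 0.08
```

```bash
python3 -m inch '[[[-7,-34,0,0,0,7,0.6],[-14,-69,0,0,0,14,0.6],[-21,-103,0,0,0,21,0.6],[-28,-138,0,0,0,28,0.6],[-34,-172,0,0,0,35,0.6],[-41,-206,0,0,0,42,0.6],[-48,-241,0,0,0,49,0.6],[-55,-275,0,0,0,56,0.6],[-62,-309,0,0,0,63,0.6],[-68,-344,0,0,0,70,0.6]]]'; python3 -c "
from h import *
im,K,C=cam('wrist');np.savez('w4.npz',K=K,C=C);cv2.imwrite('pics/w4.png',im[:,:,::-1])
print(bot.sense()['joint_positions'].round(2))
for p in [[.5847,-.3782,.025],[.4983,-.3674,.041],[.406,-.3475,.033]]:print(pj(K,C,p))
goto([.585,-.36,.10],86)"
```

```text
time_s: 6.43
tool_pos: [0.4624, -0.3299, 0.2692]
tool_rot: [0.0, 0.671, 0.741, 0.0]
force: [0.7, -0.1, 0.8]
gripper_width: 0.594
grip_force: 0.0
[ 0.48  0.41  0.17  1.63 -0.07  1.1   0.74]
[410.00760093 220.3891756 ]
[346.47774582 210.2446939 ]
[273.67785445 185.99038592]
shift [-31.  123.  169.2]
now xyaw 94.7 rot z 8.7 tilt 0.37
```

View pics/w4.png

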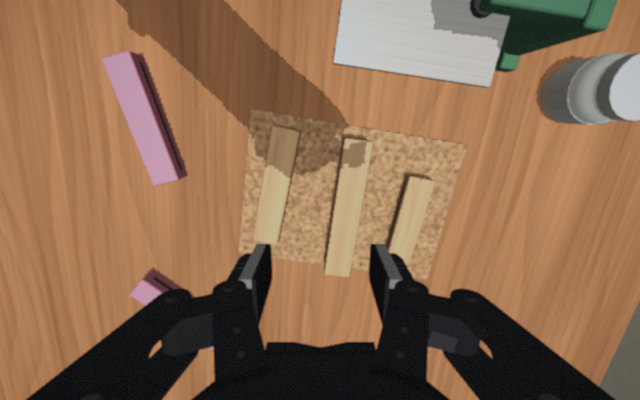

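The wrist view shows all three blanks undisturbed: short ≈(411,220), long ≈(348,208), mid ≈(276,185). The pink pieces are at (145,120) and (155,290), off the mat. The short blank is the right-hand one, clearly the shortest. I'll get its yaw and go.

```bash
python3 -c "
from h import *
d=np.load('w4.npz');K,C=d['K'],d['C']
a,b=px(K,C,420,178,.025),px(K,C,402,247,.025);v=a-b;print(a,b,np.degrees(np.arctan2(v[1],v[0])))
a=px(K,C,408,178,.025);print(a,px(K,C,432,179,.025))
goto([.584,-.378+.0,.10],86);goto([.586,-.352,.09],86);goto([.586,-.352,.031],86)"
```

```text
[ 0.58667251 -0.32127841  0.025     ] [ 0.58104957 -0.41679713  0.025     ] 86.6310304479643
[ 0.57171944 -0.32275418  0.025     ] [ 0.60189006 -0.32105962  0.025     ]
shift [-48.8 120.6 169.3]
now xyaw 94.7 rot z 8.7 tilt 0.37
shift [-23.  124.7 179.1]
now xyaw 94.7 rot z 8.7 tilt 0.37
shift [-22.6 124.8 238.1]
now xyaw 94.7 rot z 8.7 tilt 0.37
```

```bash
python3 -m inch '[[[-4,31,20,0,0,4,0.6],[-8,62,40,0,0,8,0.6],[-12,93,60,0,0,8,0.6],[-15,125,80,0,0,8,0.6],[-15,125,120,0,0,8,0.6],[-15,125,160,0,0,8,0.6],[-15,125,160,0,0,8,0.6]]]'; python3 -c "
from h import *
im,K,C=cam('wrist')
for p in [[.5847,-.3782,.025],[.5868,-.3205,.025]]:print(pj(K,C,p))
crop(im,'w5.png',160,60,320,240,2.5)
goto([.587,-.345,.031],86.5)"
```

```text
time_s: 7.07
tool_pos: [0.5847, -0.3269, 0.1003]
tool_rot: [-0.006, 0.719, 0.695, -0.002]
force: [-0.7, 0.9, -1.1]
gripper_width: 0.596
grip_force: 0.0
[324.52423568 288.29233996]
[325.07032266 215.08810095]
shift [-16.9   2.6  73.6]
now xyaw 88.0 rot z 1.5 tilt 0.53
```

View pics/w5.png

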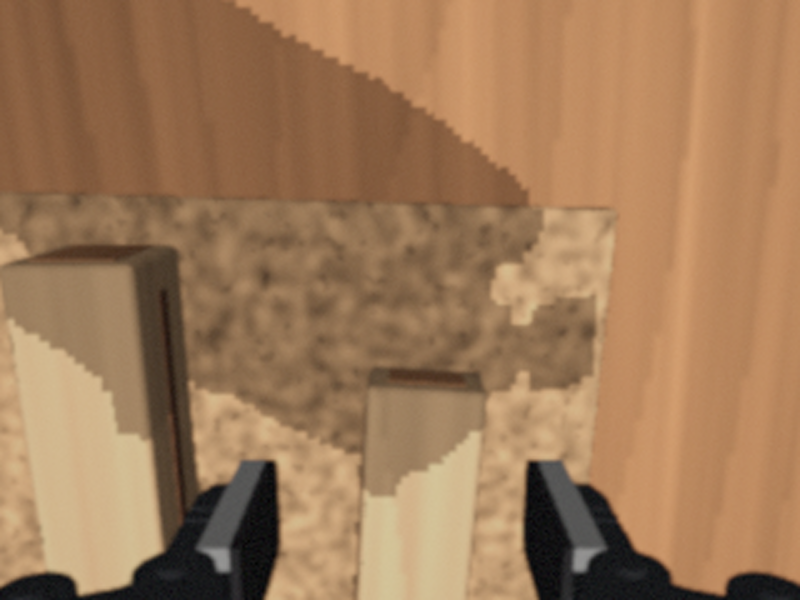

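The crop shows the short blank between the fingers. Its far-end edge is centred at full-image (330,215), about 3 mm right of the prediction. I'll descend with that correction and grip.

```bash
python3 -m inch '[[[-17,4,36,0,0,1,0.6],[-17,4,71,0,0,1,0.6],[-17,4,71,0,0,1,0.6],[-17,4,71,0,0,1,0.6],[-17,4,71,0,0,1,0],[-17,4,71,0,0,1,0],[-17,4,71,0,0,1,0],[-17,4,71,0,0,1,0],[-17,4,71,0,0,1,0],[-17,4,71,0,0,1,0]]]' 40; python3 -c "
from h import *
print(bot.sense()['tool_pos']);goto([.48,-.25,.10],177.5)"
```

```text
time_s: 7.95
tool_pos: [0.5923, -0.3483, 0.0422]
tool_rot: [0.003, 0.726, 0.688, 0.001]
force: [-0.0, 0.9, 8.5]
gripper_width: 0.381
grip_force: 39.3
[ 0.59231824 -0.34829966  0.04219397]
shift [  92.  -117.2  -58.6]
now xyaw 86.9 rot z 89.4 tilt 0.32
```

Grasped about 10 mm higher than I wanted, because the arm hadn't settled when I measured. I'll reopen, go lower and regrip.

```bash
python3 -m inch '[[[0,0,0,0,0,0,0.6],[0,0,0,0,0,0,0.6],[0,0,3,0,0,0,0.6],[0,0,5,0,0,0,0.6],[0,0,5,0,0,0,0.6],[0,0,5,0,0,0,0.6]]]'; python3 -c "
from h import *
im,K,C=cam('wrist');crop(im,'w6.png',160,100,320,240,2)"
```

```text
time_s: 8.45
tool_pos: [0.5902, -0.3474, 0.0329]
tool_rot: [-0.0, 0.726, 0.688, -0.0]
force: [-1.1, 0.4, 0.2]
gripper_width: 0.603
grip_force: 0.0
```

View pics/w6.png

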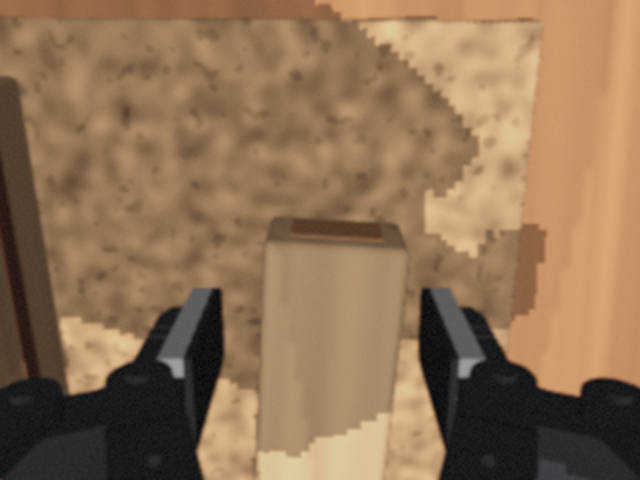

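The blank is centred between the fingers. I'll close 4 mm lower and lift.

```bash
python3 -m inch '[[[0,2,4,0,0,1,0.6],[0,2,4,0,0,1,0],[0,2,4,0,0,1,0],[0,2,4,0,0,1,0],[0,2,4,0,0,1,0],[0,2,4,0,0,1,0],[0,2,4,0,0,1,0],[0,2,-30,0,0,1,0],[0,2,-60,0,0,1,0],[0,2,-60,0,0,1,0]]]' 50; python3 -m inch '[[[0,0,0,0,0,0,0],[0,0,0,0,0,0,0],[0,0,0,0,0,0,0]]]'; python3 -c "
from h import *
goto([.5,-.139,.10],177.5)"
```

```text
time_s: 9.33
tool_pos: [0.595, -0.3498, 0.0995]
tool_rot: [0.004, 0.732, 0.681, 0.001]
force: [1.0, -0.8, 0.2]
gripper_width: 0.387
grip_force: 49.4
time_s: 9.58
tool_pos: [0.5917, -0.3471, 0.0921]
tool_rot: [-0.001, 0.732, 0.681, -0.0]
force: [0.1, -0.2, -1.0]
gripper_width: 0.392
grip_force: 49.4
shift [ 201.  -106.5   -7.5]
now xyaw 85.9 rot z 88.4 tilt 0.13
```

```bash
python3 -c "
from h import *
goto([.43,-.134,.10],177.5)"
```

```text
shift [ 200.9 -176.7   -7.4]
now xyaw 85.9 rot z 88.4 tilt 0.13
```

```bash
python3 -m inch '[[[5,-30,-8,0,0,-7,0],[20,-60,-8,0,0,-14,0],[40,-90,-8,0,0,-21,0],[60,-120,-8,0,0,-28,0],[80,-150,-8,0,0,-35,0],[105,-177,-8,0,0,-42,0],[130,-177,-8,0,0,-49,0],[150,-177,-8,0,0,-56,0],[175,-177,-8,0,0,-63,0],[200,-177,-8,0,0,-70,0]]]';python3 -m inch '[[[0,0,0,0,0,-7,0],[0,0,0,0,0,-14,0],[0,0,0,0,0,-21.5,0],[0,0,0,0,0,-21.5,0],[0,0,0,0,0,-21.5,0],[0,0,0,0,0,-21.5,0]]]'; python3 -c "
from h import *
goto([.43,-.134,.05],177.5);goto([.52,-.138,.05],177.5)"
```

```text
time_s: 10.42
tool_pos: [0.4295, -0.1345, 0.1007]
tool_rot: [-0.001, 0.206, 0.978, 0.0]
force: [0.8, 0.0, -0.9]
gripper_width: 0.387
grip_force: 49.6
time_s: 10.92
tool_pos: [0.4299, -0.1356, 0.1008]
tool_rot: [-0.0, 0.025, 1.0, 0.0]
force: [0.1, 0.6, -0.6]
gripper_width: 0.388
grip_force: 49.5
shift [-0.1  1.5 50.8]
now xyaw 177.1 rot z -0.4 tilt 0.06
shift [-90.1   2.1  50.8]
now xyaw 177.1 rot z -0.4 tilt 0.06
```

```bash
python3 -m inch '[[[0,1,25,0,0,0,0],[0,1,51,0,0,0,0],[0,1,51,0,0,0,0],[-30,2,51,0,0,0,0],[-60,2,51,0,0,0,0],[-90,2,51,0,0,0,0],[-90,2,51,0,0,0,0],[-90,2,51,0,0,0,0],[-90,2,51,0,0,0,0]]]';python3 -m inch '[[[0,0,4,0,0,0,0],[0,0,8,0,0,0,0],[0,0,11,0,0,0,0],[0,0,11,0,0,0,0]]]'; python3 -c "
from h import *
im,K,C=cam('top');crop(im,'g1.png',310,140,80,100,6)"
```

```text
time_s: 11.67
tool_pos: [0.5194, -0.1376, 0.0507]
tool_rot: [-0.001, 0.024, 1.0, -0.0]
force: [-0.4, 0.8, -0.5]
gripper_width: 0.391
grip_force: 49.5
time_s: 12.0
tool_pos: [0.5193, -0.1376, 0.0386]
tool_rot: [-0.001, 0.023, 1.0, 0.0]
force: [-0.1, -0.1, -1.6]
gripper_width: 0.388
grip_force: 49.5
```

View pics/g1.png

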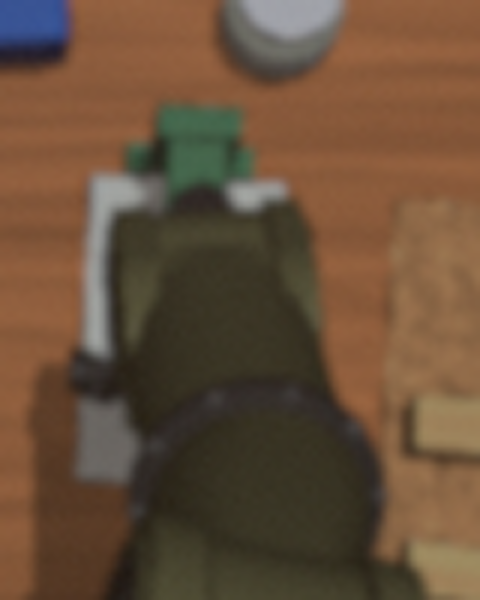

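The arm hides the blank from the top camera, so I'll lower until I feel contact, then release.

```bash
python3 -m inch '[[[0,0,2,0,0,0,0],[0,0,2,0,0,0,0],[0,0,2,0,0,0,0]]]';python3 -m inch '[[[0,0,2,0,0,0,0],[0,0,2,0,0,0,0],[0,0,2,0,0,0,0]]]'
```

```text
time_s: 12.3
tool_pos: [0.5202, -0.1376, 0.0372]
tool_rot: [-0.0, 0.023, 1.0, -0.0]
force: [0.7, -0.2, -0.3]
gripper_width: 0.391
grip_force: 49.5
time_s: 12.55
tool_pos: [0.5205, -0.1376, 0.0359]
tool_rot: [0.0, 0.023, 1.0, -0.0]
force: [-1.7, -0.0, 6.3]
gripper_width: 0.387
grip_force: 50.1
```

```bash
python3 -m inch '[[[0,0,-1,0,0,0,0.6],[0,0,-1,0,0,0,0.6],[0,0,-1,0,0,0,0.6],[0,0,-1,0,0,0,0.6],[0,0,-40,0,0,0,0.6],[20,0,-80,0,0,0,0.6],[60,0,-120,0,0,0,0.6],[60,0,-160,0,0,0,0.4],[60,0,-200,0,0,0,0.2],[60,0,-220,0,0,0,0]]]';python3 -m inch '[[[0,0,0,0,0,0,0],[0,0,0,0,0,0,0],[0,0,0,0,0,0,0],[0,0,0,0,0,0,0]]]'; python3 -c "
from h import *
im,K,C=cam('wrist');cv2.imwrite('pics/g2.png',im[:,:,::-1]);np.savez('g2.npz',K=K,C=C)
for p in [(.596,-.1415,.195),(.535,-.139,.032),(.49,-.137,.032)]:print(pj(K,C,p))
goto([.596,-.1415,.245],177.5)"
```

```text
time_s: 13.38
tool_pos: [0.4596, -0.1348, 0.2586]
tool_rot: [0.001, 0.023, 1.0, -0.0]
force: [1.7, -0.9, -0.6]
gripper_width: 0.184
grip_force: 0.0
time_s: 13.72
tool_pos: [0.4596, -0.1348, 0.2539]
tool_rot: [-0.001, 0.023, 1.0, 0.0]
force: [1.0, 0.7, -1.8]
gripper_width: 0.004
grip_force: 0.0
[319.59239281 396.77229953]
[319.50453844 239.36864138]
[319.43206149 204.90371485]
shift [-136.6   -0.6    8.5]
now xyaw 177.4 rot z -0.1 tilt 0.17
```

View pics/g2.png

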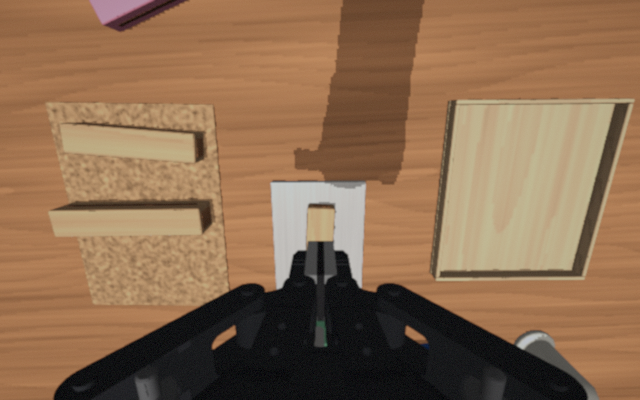

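The wrist view shows the short blank centred on the base, its near end at (320,206), so the far end is under the foot. Now I'll press the knob.

```bash
python3 -m inch '[[[-40,0,5,0,0,0,0],[-80,0,5,0,0,0,0],[-120,0,5,0,0,0,0],[-136,0,5,0,0,0,0],[-136,0,20,0,0,0,0],[-136,0,36,0,0,0,0],[-136,0,36,0,0,0,0],[-136,0,36,0,0,0,0]]]';python3 -m inch '[[[0,0,6,0,0,0,0],[0,0,12,0,0,0,0],[0,0,18,0,0,0,0],[0,0,24,0,0,0,0],[0,0,30,0,0,0,0],[0,0,32,0,0,0,0],[0,0,32,0,0,0,0]]]'
```

```text
time_s: 14.43
tool_pos: [0.5954, -0.1406, 0.2177]
tool_rot: [-0.002, 0.023, 1.0, 0.001]
force: [-1.7, 1.5, 2.8]
gripper_width: -0.0
grip_force: 1.1
time_s: 15.02
tool_pos: [0.5963, -0.1409, 0.1869]
tool_rot: [-0.0, 0.023, 1.0, 0.0]
force: [-1.5, 2.6, 4.6]
gripper_width: 0.003
grip_force: 2.4
```

```bash
python3 -m inch '[[[0,0,2,0,0,0,0],[0,0,4,0,0,0,0],[0,0,4,0,0,0,0],[0,0,4,0,0,0,0]]]';python3 -m inch '[[[0,0,1,0,0,0,0],[0,0,2,0,0,0,0],[0,0,2,0,0,0,0]]]'
```

```text
time_s: 15.35
tool_pos: [0.5962, -0.1409, 0.1841]
tool_rot: [0.0, 0.023, 1.0, -0.0]
force: [-2.8, 2.4, 9.1]
gripper_width: 0.001
grip_force: 4.3
time_s: 15.6
tool_pos: [0.5963, -0.1409, 0.184]
tool_rot: [0.001, 0.023, 1.0, -0.0]
force: [-7.9, 3.3, 22.2]
gripper_width: -0.001
grip_force: 11.0
```

The foot is on the blank: z has stopped at 0.184 and the force jumped. I'll ease off a little, hold for about a second and come up.

```bash
python3 -m inch '[[[0,0,-1,0,0,0,0],[0,0,-1,0,0,0,0],[0,0,-1,0,0,0,0],[0,0,-1,0,0,0,0],[0,0,-1,0,0,0,0],[0,0,-1,0,0,0,0],[0,0,-1,0,0,0,0],[0,0,-1,0,0,0,0],[0,0,-1,0,0,0,0],[0,0,-1,0,0,0,0]]]';python3 -m inch '[[[0,0,-1,0,0,0,0],[0,0,-1,0,0,0,0],[0,0,-10,0,0,0,0],[0,0,-20,0,0,0,0],[0,0,-30,0,0,0,0],[0,0,-45,0,0,0,0],[0,0,-75,0,0,0,0],[40,0,-75,0,0,0,0],[80,0,-75,0,0,0,0],[120,0,-75,0,0,0,0.6]]]'; python3 -c "
from h import *
print(tool()[:3,3]);goto([.515,-.138,.036],177.5)"
```

```text
time_s: 16.43
tool_pos: [0.5963, -0.1409, 0.1841]
tool_rot: [0.001, 0.023, 1.0, -0.0]
force: [-5.5, 3.4, 15.3]
gripper_width: -0.001
grip_force: 7.6
time_s: 17.27
tool_pos: [0.4752, -0.1361, 0.2579]
tool_rot: [0.0, 0.023, 1.0, -0.0]
force: [0.6, -0.3, -0.7]
gripper_width: 0.128
grip_force: 0.0
[ 0.47519009 -0.13605218  0.25790099]
shift [-3.960e+01  1.000e-01  2.219e+02]
now xyaw 177.3 rot z -0.2 tilt 0.08
```

```bash
python3 -m inch '[[[-10,0,40,0,0,0,0.6],[-40,0,80,0,0,0,0.6],[-40,0,120,0,0,0,0.6],[-40,0,160,0,0,0,0.6],[-40,0,195,0,0,0,0.6],[-40,0,222,0,0,0,0.6],[-40,0,222,0,0,0,0.6],[-40,0,222,0,0,0,0.6]]]';python3 -m inch '[[[0,0,2,0,0,0,0],[0,0,2,0,0,0,0],[0,0,2,0,0,0,0],[0,0,2,0,0,0,0],[0,0,2,0,0,0,0],[0,0,2,0,0,0,0]]]' 50;python3 -m inch '[[[0,0,-10,0,0,0,0],[30,0,-10,0,0,0,0],[60,0,-10,0,0,0,0],[90,0,-10,0,0,0,0],[90,0,-50,0,0,0,0],[90,0,-70,0,0,0,0],[90,0,-70,0,0,0,0],[90,0,-70,0,0,0,0]]]'; python3 -c "
from h import *
goto([.460,.176,.10],177.9)"
```

```text
time_s: 17.93
tool_pos: [0.5162, -0.1381, 0.0348]
tool_rot: [-0.001, 0.023, 1.0, -0.0]
force: [0.7, 0.9, -0.7]
gripper_width: 0.601
grip_force: 0.0
time_s: 18.43
tool_pos: [0.5173, -0.1381, 0.0345]
tool_rot: [0.001, 0.023, 1.0, -0.001]
force: [-0.4, 0.5, 4.9]
gripper_width: 0.393
grip_force: 52.4
time_s: 19.1
tool_pos: [0.4273, -0.134, 0.105]
tool_rot: [0.002, 0.023, 1.0, -0.001]
force: [0.2, 0.1, -0.9]
gripper_width: 0.391
grip_force: 49.9
shift [-18.2 311.2   4.6]
now xyaw 177.3 rot z -0.6 tilt 0.22
```

```bash
python3 -m inch '[[[-2,38,0,0,0,0,0],[-5,76,0,0,0,0,0],[-7,114,0,0,0,0,0],[-9,152,0,0,0,0,0],[-12,190,0,0,0,0,0],[-14,228,0,0,0,0,0],[-16,268,0,0,0,0,0],[-18,306,0,0,0,-0.6,0],[-18,311,0,0,0,-0.6,0],[-18,311,0,0,0,-0.6,0]]]';python3 -m inch '[[[0,0,30,0,0,0,0],[0,0,55,0,0,0,0],[0,0,55,0,0,0,0],[0,0,55,0,0,0,0],[0,0,55,0,0,0,0]]]'; python3 -c "
from h import *
goto([.460,.176,.031],177.9)"
```

```text
time_s: 19.93
tool_pos: [0.4582, 0.18, 0.1025]
tool_rot: [-0.0, 0.015, 1.0, 0.001]
force: [0.3, -0.8, -0.7]
gripper_width: 0.387
grip_force: 49.9
time_s: 20.35
tool_pos: [0.4588, 0.1756, 0.0488]
tool_rot: [-0.0, 0.018, 1.0, -0.0]
force: [0.2, 0.7, -0.9]
gripper_width: 0.389
grip_force: 49.9
shift [-1.1  0.4 17.8]
now xyaw 177.9 rot z 0.0 tilt 0.04
```

```bash
python3 -m inch '[[[0,0,9,0,0,0,0],[0,0,16,0,0,0,0],[0,0,18,0,0,0,0],[0,0,18,0,0,0,0],[0,0,18,0,0,0,0]]]';python3 -m inch '[[[0,0,0,0,0,0,0.5],[0,0,0,0,0,0,0.5],[0,0,0,0,0,0,0.5],[0,0,-30,0,0,0,0.5],[0,0,-70,0,0,0,0.5],[0,0,-110,0,0,0,0.6],[0,0,-150,0,0,0,0.6],[0,0,-210,0,0,0,0.6],[0,0,-210,0,0,0,0.6],[0,0,-210,0,0,0,0.6]]]'; python3 -c "
from h import *
im,K,C=cam('wrist');cv2.imwrite('pics/t1.png',im[:,:,::-1]);np.savez('t1.npz',K=K,C=C)
im,K,C=cam('top');cv2.imwrite('pics/t1top.png',im[:,:,::-1])
goto([.41,-.31,.25],83);print(bot.sense()['joint_positions'].round(2))"
```

```text
time_s: 20.77
tool_pos: [0.4586, 0.1765, 0.0303]
tool_rot: [-0.0, 0.018, 1.0, -0.0]
force: [0.4, 0.3, -0.1]
gripper_width: 0.389
grip_force: 49.9
time_s: 21.6
tool_pos: [0.4605, 0.1776, 0.2453]
tool_rot: [0.004, 0.018, 1.0, 0.002]
force: [0.2, -0.3, -0.3]
gripper_width: 0.601
grip_force: 0.0
shift [  31.4 -487.9   -9.3]
now xyaw 178.0 rot z -85.0 tilt 0.11
[-0.15  0.32 -0.36  1.87  0.14  0.97  0.96]
```

View pics/t1.png

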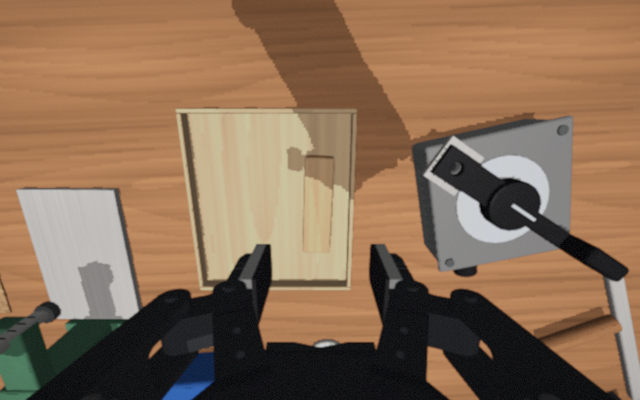

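The wrist view shows the short blank flat in the tray at (318,205), and the isolator still lined up with its hole at (456,168). Next I'll locate mid and long with image code on the top picture.

```bash
cat > find.py <<'E'
from h import *
def blanks(im,K,C,z,lo=35,box=(360,160,450,265)):
    u0,v0,u1,v1=box
    c=cv2.resize(im[v0:v1,u0:u1],None,fx=4,fy=4,interpolation=cv2.INTER_CUBIC)
    lab=cv2.cvtColor(c,cv2.COLOR_RGB2LAB);L=lab[...,0].astype(int)
    m=((L>lo)&(lab[...,1].astype(int)<138)).astype(np.uint8)*255
    m=cv2.morphologyEx(m,cv2.MORPH_OPEN,np.ones((7,7)))
    cs,_=cv2.findContours(m,cv2.RETR_EXTERNAL,cv2.CHAIN_APPROX_NONE)
    for k in cs:
        if cv2.contourArea(k)<1500: continue
        p=np.array([px(K,C,(q[0]+.5)/4-.5+u0,(q[1]+.5)/4-.5+v0,z)[:2]*1e3 for q in k[:,0]],np.float32)
        r=cv2.minAreaRect(p);print(np.round(r[0],1),np.round(r[1],0),round(r[2],1))
E
python3 - <<'E'
from find import *
im=cv2.imread("pics/t1top.png")[:,:,::-1].copy();d=np.load("top.npz")
lab=cv2.cvtColor(im,cv2.COLOR_RGB2LAB)
for u,v in[(405,189),(403,212),(398,237),(403,200),(403,224),(385,262)]:print(u,v,im[v,u],lab[v,u])
i0=cv2.imread("pics/top0.png")[:,:,::-1].copy()
for lo in(120,135,150):
    print(lo,"now");blanks(im,d["K"],d["C"],.037,lo);print("start");blanks(i0,d["K"],d["C"],.037,lo)
E
```

```text
405 189 [133  97  67] [113 139 151]
403 212 [154 127  88] [140 133 153]
398 237 [155 131  91] [143 131 153]
403 200 [145 107  73] [123 139 153]
403 224 [137 101  69] [117 138 152]
385 262 [131  86  57] [104 143 153]
120 now
[ 408.  -350.6] [152.  37.] 82.2
[ 501.8 -368.9] [177.  37.] 88.9
start
[ 408.  -350.6] [152.  37.] 82.0
[ 502.2 -369.3] [176.  37.] 88.8
[ 584.3 -377.7] [121.  35.] 84.6
135 now
[ 407.5 -350.1] [146.  28.] 83.2
[ 500.8 -368.5] [170.  31.] 89.4
start
[ 407.8 -349.8] [144.  27.] 83.8
[ 500.9 -368.4] [169.  29.] 88.8
[ 583.2 -376.5] [112.  27.] 85.4
150 now
start
```

Mid and long haven't moved. Going to mid now.

```bash
python3 -m inch '[[[3,-40,0,0,0,7,0.6],[5,-80,0,0,0,14,0.6],[8,-120,0,0,0,21,0.6],[10,-160,0,0,0,28,0.6],[13,-200,0,0,0,35,0.6],[16,-240,0,0,0,42,0.6],[19,-280,0,0,0,49,0.6],[22,-320,0,0,0,56,0.6],[26,-360,0,0,0,63,0.6],[28,-400,0,0,0,70,0.6]]]';python3 -c "
from h import *
goto([.412,-.321,.12],83)"
```

```text
time_s: 22.53
tool_pos: [0.4147, -0.2237, 0.2387]
tool_rot: [-0.002, 0.59, 0.807, -0.001]
force: [1.1, 0.1, 0.3]
gripper_width: 0.599
grip_force: 0.0
shift [-92.1 -31.7 118.6]
now xyaw 107.6 rot z 24.6 tilt 0.19
```

```bash
python3 -m inch '[[[-30,-10,20,0,0,7,0.6],[-60,-20,40,0,0,14,0.6],[-92,-32,60,0,0,21,0.6],[-92,-32,90,0,0,25,0.6],[-92,-32,118,0,0,25,0.6],[-92,-32,118,0,0,25,0.6],[-92,-32,118,0,0,25,0.6],[-92,-32,118,0,0,25,0.6]]]';python3 -c "
from h import *
goto([.412,-.321,.033],83)
im,K,C=cam('wrist');cv2.imwrite('pics/m1.png',im[:,:,::-1])
lab=cv2.cvtColor(im,cv2.COLOR_RGB2LAB)
for v in (215,230,245):
  z=.033
  r=lab[v,240:420].astype(int);print(v,[(240+i,r[i][0],r[i][1]) for i in range(0,180,8)])
for p in [(.412,-.321,.033),(.409,-.349,.033),(.418,-.275,.033)]:print(pj(K,C,p))
"
```

```text
time_s: 23.2
tool_pos: [0.4145, -0.3193, 0.1226]
tool_rot: [-0.0, 0.749, 0.663, -0.0]
force: [0.4, -0.0, 1.4]
gripper_width: 0.599
grip_force: 0.0
shift [-2.  -2.2 89.6]
now xyaw 83.0 rot z 0.0 tilt 0.04
215 [(240, np.int64(156), np.int64(143)), (248, np.int64(156), np.int64(142)), (256, np.int64(150), np.int64(142)), (264, np.int64(116), np.int64(138)), (272, np.int64(125), np.int64(137)), (280, np.int64(115), np.int64(136)), (288, np.int64(117), np.int64(136)), (296, np.int64(139), np.int64(134)), (304, np.int64(136), np.int64(135)), (312, np.int64(142), np.int64(135)), (320, np.int64(145), np.int64(135)), (328, np.int64(147), np.int64(134)), (336, np.int64(139), np.int64(134)), (344, np.int64(177), np.int64(137)), (352, np.int64(143), np.int64(136)), (360, np.int64(171), np.int64(137)), (368, np.int64(153), np.int64(137)), (376, np.int64(187), np.int64(134)), (384, np.int64(160), np.int64(136)), (392, np.int64(176), np.int64(136)), (400, np.int64(171), np.int64(136)), (408, np.int64(58), np.int64(132)), (416, np.int64(71), np.int64(132))]
230 [(240, np.int64(161), np.int64(142)), 
[... 1044 characters left out ...]
np.int64(175), np.int64(136)), (296, np.int64(134), np.int64(134)), (304, np.int64(182), np.int64(134)), (312, np.int64(192), np.int64(131)), (320, np.int64(197), np.int64(128)), (328, np.int64(198), np.int64(127)), (336, np.int64(184), np.int64(133)), (344, np.int64(159), np.int64(136)), (352, np.int64(152), np.int64(136)), (360, np.int64(159), np.int64(137)), (368, np.int64(159), np.int64(137)), (376, np.int64(77), np.int64(129)), (384, np.int64(96), np.int64(131)), (392, np.int64(174), np.int64(137)), (400, np.int64(147), np.int64(135)), (408, np.int64(61), np.int64(131)), (416, np.int64(76), np.int64(133))]
[317.95506561 218.79995313]
[318.57290677 253.06889142]
[318.3509385 156.495516 ]
```

In the pixel rows, mid spans u≈293–338 at v=230, which is where I predicted. Descend and grip.

```bash
python3 -m inch '[[[-2,-2,40,0,0,0,0.6],[-2,-2,75,0,0,0,0.6],[-2,-2,90,0,0,0,0.6],[-2,-2,90,0,0,0,0.6],[-2,-2,90,0,0,0,0.6]]]' 50;python3 -m inch '[[[0,0,0,0,0,0,0],[0,0,0,0,0,0,0],[0,0,0,0,0,0,0],[0,0,0,0,0,0,0],[0,0,0,0,0,0,0],[0,0,0,0,0,0,0],[0,0,-30,0,0,0,0],[0,0,-70,0,0,0,0],[0,0,-70,0,0,0,0],[0,0,-70,0,0,0,0]]]'; python3 -c "
from h import *
goto([.42,-.134,.105],177.5)"
```

```text
time_s: 23.67
tool_pos: [0.4127, -0.3215, 0.0333]
tool_rot: [0.0, 0.749, 0.663, 0.0]
force: [-1.4, 0.2, -0.1]
gripper_width: 0.601
grip_force: 0.0
time_s: 24.5
tool_pos: [0.4138, -0.3225, 0.1057]
tool_rot: [0.003, 0.749, 0.663, 0.001]
force: [0.7, -0.1, -2.1]
gripper_width: 0.389
grip_force: 50.4
shift [ 1.878e+02 -1.690e+01 -1.000e-01]
now xyaw 83.0 rot z 85.5 tilt 0.4
```

```bash
python3 -m inch '[[[20,-2,0,0,0,-7,0],[40,-4,0,0,0,-14,0],[60,-6,0,0,0,-21,0],[80,-8,0,0,0,-28,0],[100,-10,0,0,0,-35,0],[120,-12,0,0,0,-42,0],[140,-14,0,0,0,-49,0],[160,-16,0,0,0,-56,0],[188,-17,0,0,0,-63,0],[188,-17,0,0,0,-70,0]]]';python3 -m inch '[[[0,0,0,0,0,-7,0],[0,0,0,0,0,-14,0],[0,0,0,0,0,-21,0],[0,0,0,0,0,-24.5,0],[0,0,0,0,0,-24.5,0],[0,0,0,0,0,-24.5,0]]]'; python3 -c "
from h import *
goto([.42,-.134,.052],177.5);goto([.509,-.1375,.052],177.5)"
```

```text
time_s: 25.33
tool_pos: [0.4184, -0.1274, 0.1022]
tool_rot: [-0.0, 0.228, 0.974, 0.001]
force: [1.1, 0.3, -0.1]
gripper_width: 0.388
grip_force: 50.3
time_s: 25.83
tool_pos: [0.418, -0.1326, 0.1021]
tool_rot: [-0.0, 0.023, 1.0, 0.0]
force: [-0.0, -0.3, -1.9]
gripper_width: 0.386
grip_force: 50.4
shift [-2.1 -1.3 50.1]
now xyaw 177.3 rot z -0.2 tilt 0.03
shift [-91.2  -0.6  50.1]
now xyaw 177.3 rot z -0.2 tilt 0.03
```

```bash
python3 -m inch '[[[0,-1,25,0,0,0,0],[0,-1,50,0,0,0,0],[0,-1,50,0,0,0,0],[-30,-1,50,0,0,0,0],[-60,-1,50,0,0,0,0],[-91,-1,50,0,0,0,0],[-91,-1,50,0,0,0,0],[-91,-1,54,0,0,0,0],[-91,-1,58,0,0,0,0],[-91,-1,60,0,0,0,0]]]';python3 -m inch '[[[0,0,1,0,0,0,0],[0,0,2,0,0,0,0],[0,0,2,0,0,0,0]]]';python3 -m inch '[[[0,0,1,0,0,0,0],[0,0,1,0,0,0,0],[0,0,1,0,0,0,0]]]'
```

```text
time_s: 26.67
tool_pos: [0.5077, -0.1376, 0.042]
tool_rot: [-0.001, 0.022, 1.0, -0.0]
force: [0.2, -0.4, -0.5]
gripper_width: 0.389
grip_force: 50.3
time_s: 26.92
tool_pos: [0.5076, -0.1376, 0.0415]
tool_rot: [-0.001, 0.022, 1.0, -0.0]
force: [-6.1, 1.3, 15.7]
gripper_width: 0.386
grip_force: 52.3
time_s: 27.17
tool_pos: [0.5076, -0.1376, 0.0415]
tool_rot: [-0.001, 0.022, 1.0, -0.001]
force: [-8.3, 2.0, 27.2]
gripper_width: 0.387
grip_force: 53.7
```

```bash
python3 -m inch '[[[0,0,-2.5,0,0,0,0],[0,0,-2.5,0,0,0,0.6],[0,0,-2.5,0,0,0,0.6],[0,0,-2.5,0,0,0,0.6],[0,0,-40,0,0,0,0.6],[20,0,-80,0,0,0,0.6],[60,0,-120,0,0,0,0.6],[60,0,-160,0,0,0,0.4],[60,0,-200,0,0,0,0.2],[60,0,-215,0,0,0,0]]]';python3 -m inch '[[[0,0,0,0,0,0,0],[0,0,0,0,0,0,0],[0,0,0,0,0,0,0],[0,0,0,0,0,0,0]]]'; python3 -c "
from h import *
im,K,C=cam('wrist');cv2.imwrite('pics/g3.png',im[:,:,::-1])
lab=cv2.cvtColor(im,cv2.COLOR_RGB2LAB)
for x in (.458,.463,.468,.478,.49,.5):
  u,v=pj(K,C,(x,-.1415-(x-.596)*.0436,.04));print(x,int(u),int(v),im[int(v),int(u)],[(i,*im[int(v),i]) for i in range(294,348,4)])
goto([.596,-.141,.228],177.5)"
```

```text
time_s: 28.0
tool_pos: [0.4489, -0.135, 0.2579]
tool_rot: [0.001, 0.022, 1.0, -0.0]
force: [1.7, 0.2, -0.1]
gripper_width: 0.18
grip_force: 0.0
time_s: 28.33
tool_pos: [0.4486, -0.1349, 0.253]
tool_rot: [-0.001, 0.022, 1.0, 0.0]
force: [-0.3, 0.8, 0.4]
gripper_width: 0.001
grip_force: 0.0
0.458 319 189 [66 44 29] [(294, np.uint8(111), np.uint8(89), np.uint8(76)), (298, np.uint8(113), np.uint8(90), np.uint8(78)), (302, np.uint8(115), np.uint8(93), np.uint8(83)), (306, np.uint8(112), np.uint8(90), np.uint8(75)), (310, np.uint8(78), np.uint8(61), np.uint8(44)), (314, np.uint8(64), np.uint8(43), np.uint8(28)), (318, np.uint8(64), np.uint8(42), np.uint8(28)), (322, np.uint8(65), np.uint8(43), np.uint8(27)), (326, np.uint8(65), np.uint8(42), np.uint8(27)), (330, np.uint8(80), np.uint8(59), np.uint8(42)), (334, np.uint8(89), np.uint8(70), np.uint8(56)), (338, np.uint8(106), np.uint8(89), np.uint8(79)), (342, np.uint8(98), np.uint8(87), np.uint8(79)), (346, np.uint8(99), np.uint8(88), np.uint8(80))]
0.463 319 193 [141 112  83] [(294, np.uint8(197), np.uint8(197), np.uint8(194)), (298, np.uin
[... 3047 characters left out ...]
int8(190)), (302, np.uint8(196), np.uint8(195), np.uint8(192)), (306, np.uint8(179), np.uint8(165), np.uint8(151)), (310, np.uint8(193), np.uint8(172), np.uint8(130)), (314, np.uint8(191), np.uint8(158), np.uint8(120)), (318, np.uint8(193), np.uint8(169), np.uint8(128)), (322, np.uint8(193), np.uint8(174), np.uint8(132)), (326, np.uint8(193), np.uint8(178), np.uint8(135)), (330, np.uint8(193), np.uint8(176), np.uint8(134)), (334, np.uint8(173), np.uint8(159), np.uint8(145)), (338, np.uint8(195), np.uint8(192), np.uint8(188)), (342, np.uint8(191), np.uint8(190), np.uint8(185)), (346, np.uint8(192), np.uint8(189), np.uint8(187))]
shift [-147.6    0.4   24.5]
now xyaw 177.5 rot z -0.0 tilt 0.17
```

The pixels put mid's near end at x≈0.464, centred, with its far end under the foot. Pressing.

```bash
python3 -m inch '[[[-40,0,5,0,0,0,0],[-80,0,5,0,0,0,0],[-120,0,5,0,0,0,0],[-147,0,5,0,0,0,0],[-147,0,20,0,0,0,0],[-147,0,30,0,0,0,0],[-147,0,36,0,0,0,0],[-147,0,36,0,0,0,0]]]';python3 -m inch '[[[0,0,6,0,0,0,0],[0,0,12,0,0,0,0],[0,0,18,0,0,0,0],[0,0,24,0,0,0,0],[0,0,25,0,0,0,0],[0,0,25,0,0,0,0]]]';python3 -m inch '[[[0,0,2,0,0,0,0],[0,0,2,0,0,0,0],[0,0,2,0,0,0,0]]]'
```

```text
time_s: 29.05
tool_pos: [0.595, -0.1412, 0.2164]
tool_rot: [-0.002, 0.022, 1.0, 0.0]
force: [-0.0, 1.7, 2.3]
gripper_width: -0.006
grip_force: 1.2
time_s: 29.55
tool_pos: [0.5956, -0.1413, 0.1929]
tool_rot: [-0.001, 0.022, 1.0, 0.0]
force: [-2.6, 1.6, 4.9]
gripper_width: -0.002
grip_force: 2.2
time_s: 29.8
tool_pos: [0.5959, -0.1415, 0.1922]
tool_rot: [0.0, 0.022, 1.0, -0.0]
force: [-4.6, 1.7, 7.7]
gripper_width: -0.003
grip_force: 4.3
```

```bash
python3 -m inch '[[[0,0,0.5,0,0,0,0],[0,0,0.5,0,0,0,0],[0,0,0.5,0,0,0,0],[0,0,0.5,0,0,0,0],[0,0,0.5,0,0,0,0],[0,0,0.5,0,0,0,0],[0,0,0.5,0,0,0,0],[0,0,0.5,0,0,0,0],[0,0,0.5,0,0,0,0],[0,0,0.5,0,0,0,0]]]';python3 -m inch '[[[0,0,0,0,0,0,0],[0,0,0,0,0,0,0],[0,0,-10,0,0,0,0],[0,0,-20,0,0,0,0],[0,0,-30,0,0,0,0],[0,0,-45,0,0,0,0],[0,0,-68,0,0,0,0],[40,0,-68,0,0,0,0],[80,0,-68,0,0,0,0],[120,0,-68,0,0,0,0.6]]]'; python3 -c "
from h import *
goto([.505,-.1375,.04],177.5)"
```

```text
time_s: 30.63
tool_pos: [0.5959, -0.1415, 0.1921]
tool_rot: [0.0, 0.022, 1.0, -0.0]
force: [-5.7, 2.2, 11.8]
gripper_width: -0.0
grip_force: 5.9
time_s: 31.47
tool_pos: [0.4755, -0.1365, 0.2594]
tool_rot: [0.001, 0.022, 1.0, -0.0]
force: [0.4, -0.2, 1.2]
gripper_width: 0.128
grip_force: 0.0
shift [-29.2   0.5 219.4]
now xyaw 177.5 rot z -0.0 tilt 0.1
```

```bash
python3 -m inch '[[[-10,0,40,0,0,0,0.6],[-29,0,80,0,0,0,0.6],[-29,0,120,0,0,0,0.6],[-29,0,160,0,0,0,0.6],[-29,0,195,0,0,0,0.6],[-29,0,219,0,0,0,0.6],[-29,0,219,0,0,0,0.6],[-29,0,219,0,0,0,0.6]]]';python3 -m inch '[[[0,0,0,0,0,0,0],[0,0,0,0,0,0,0],[0,0,0,0,0,0,0],[0,0,0,0,0,0,0],[0,0,0,0,0,0,0],[0,0,0,0,0,0,0]]]' 50;python3 -m inch '[[[0,0,-8,0,0,0,0],[30,0,-8,0,0,0,0],[60,0,-8,0,0,0,0],[90,0,-8,0,0,0,0],[90,0,-50,0,0,0,0],[90,0,-70,0,0,0,0],[90,0,-70,0,0,0,0],[90,0,-70,0,0,0,0]]]'; python3 -c "
from h import *
goto([.458,.0645,.11],177.9)"
```

```text
time_s: 32.13
tool_pos: [0.5052, -0.1377, 0.0395]
tool_rot: [-0.001, 0.022, 1.0, 0.0]
force: [-0.8, 0.4, 0.8]
gripper_width: 0.6
grip_force: 0.0
time_s: 32.63
tool_pos: [0.5066, -0.138, 0.0419]
tool_rot: [0.002, 0.022, 1.0, -0.001]
force: [-0.7, 0.6, 7.9]
gripper_width: 0.39
grip_force: 51.4
time_s: 33.3
tool_pos: [0.4163, -0.1341, 0.1116]
tool_rot: [0.002, 0.022, 1.0, -0.001]
force: [-0.6, 0.1, -1.0]
gripper_width: 0.392
grip_force: 50.7
shift [-32.8 200.3   1.5]
now xyaw 177.4 rot z -0.5 tilt 0.26
```

```bash
python3 -m inch '[[[-5,40,0,0,0,0,0],[-10,80,0,0,0,0,0],[-15,120,0,0,0,0,0],[-20,160,0,0,0,0,0],[-33,200,0,0,0,-0.5,0],[-33,200,0,0,0,-0.5,0],[-33,200,30,0,0,-0.5,0],[-33,200,55,0,0,-0.5,0],[-33,200,55,0,0,-0.5,0],[-33,200,55,0,0,-0.5,0]]]';python3 -m inch '[[[0,0,0,0,0,0,0],[0,0,0,0,0,0,0]]]'; python3 -c "
from h import *
goto([.458,.0645,.037],177.9)"
```

```text
time_s: 34.13
tool_pos: [0.4559, 0.0646, 0.0537]
tool_rot: [-0.002, 0.017, 1.0, -0.0]
force: [-0.3, -0.1, -0.7]
gripper_width: 0.388
grip_force: 50.6
time_s: 34.3
tool_pos: [0.4578, 0.0647, 0.0558]
tool_rot: [0.001, 0.018, 1.0, 0.0]
force: [0.5, -0.0, -2.6]
gripper_width: 0.391
grip_force: 50.6
shift [-0.2 -0.2 18.8]
now xyaw 177.9 rot z 0.0 tilt 0.09
```

```bash
python3 -m inch '[[[0,0,9,0,0,0,0],[0,0,15,0,0,0,0],[0,0,18,0,0,0,0],[0,0,18,0,0,0,0],[0,0,18,0,0,0,0]]]';python3 -m inch '[[[0,0,0,0,0,0,0.5],[0,0,0,0,0,0,0.5],[0,0,0,0,0,0,0.5],[0,0,-30,0,0,0,0.5],[0,0,-70,0,0,0,0.5],[0,0,-110,0,0,0,0.6],[0,0,-150,0,0,0,0.6],[0,0,-210,0,0,0,0.6],[0,0,-210,0,0,0,0.6],[0,0,-210,0,0,0,0.6]]]'; python3 -c "
from find import *
im,K,C=cam('top');cv2.imwrite('pics/t2top.png',im[:,:,::-1]);blanks(im,K,C,.041,120)
goto([.502,-.345,.25],89);print(bot.sense()['joint_positions'].round(2))"
```

```text
time_s: 34.72
tool_pos: [0.4571, 0.0646, 0.0369]
tool_rot: [0.0, 0.018, 1.0, -0.0]
force: [-1.2, -1.1, 3.8]
gripper_width: 0.39
grip_force: 51.3
time_s: 35.55
tool_pos: [0.4591, 0.0654, 0.2514]
tool_rot: [0.004, 0.018, 1.0, 0.0]
force: [0.0, 0.5, -0.3]
gripper_width: 0.598
grip_force: 0.0
[ 501.5 -368.1] [177.  37.] 88.3
shift [ -58.6 -408.1   -1. ]
now xyaw 177.9 rot z 88.9 tilt 0.29
[ 0.13  0.27 -0.41  1.92  0.13  0.97  1.18]
```

```bash
python3 -m inch '[[[0,-38,0,0,0,7,0.6],[0,-76,0,0,0,14,0.6],[0,-114,0,0,0,21,0.6],[0,-152,0,0,0,28,0.6],[0,-190,0,0,0,35,0.6],[0,-230,0,0,0,42,0.6],[-15,-270,0,0,0,49,0.6],[-30,-310,0,0,0,56,0.6],[-45,-350,0,0,0,63,0.6],[-58,-390,0,0,0,70,0.6]]]';python3 -c "
from h import *
goto([.503,-.343,.125],88.5)"
```

```text
time_s: 36.43
tool_pos: [0.5001, -0.3251, 0.245]
tool_rot: [-0.001, 0.59, 0.807, -0.0]
force: [2.2, 0.3, -0.9]
gripper_width: 0.603
grip_force: 0.0
shift [-18.1  -2.4 120. ]
now xyaw 107.6 rot z 19.1 tilt 0.15
```

```bash
python3 -m inch '[[[-18,-2,30,0,0,7,0.6],[-18,-2,60,0,0,14,0.6],[-18,-2,90,0,0,19,0.6],[-18,-2,120,0,0,19,0.6],[-18,-2,120,0,0,19,0.6],[-18,-2,120,0,0,19,0.6],[-18,-2,120,0,0,19,0.6]]]';python3 -c "
from h import *
goto([.503,-.343,.038],88.5)
im,K,C=cam('wrist')
for v in (205,225,245):
  r=im[v].astype(int);print(v,[(i,r[i][0],r[i][2]) for i in range(280,372,5)])
for p in [(.503,-.343,.041),(.503,-.32,.041)]:print(pj(K,C,p))
"
```

```text
time_s: 37.02
tool_pos: [0.5042, -0.3415, 0.1274]
tool_rot: [0.0, 0.713, 0.701, -0.0]
force: [0.1, -0.1, 0.7]
gripper_width: 0.599
grip_force: 0.0
shift [-1.5 -1.2 89.4]
now xyaw 89.0 rot z 0.5 tilt 0.02
205 [(280, np.int64(116), np.int64(62)), (285, np.int64(132), np.int64(72)), (290, np.int64(125), np.int64(70)), (295, np.int64(152), np.int64(92)), (300, np.int64(150), np.int64(89)), (305, np.int64(152), np.int64(91)), (310, np.int64(148), np.int64(88)), (315, np.int64(149), np.int64(89)), (320, np.int64(149), np.int64(88)), (325, np.int64(152), np.int64(91)), (330, np.int64(155), np.int64(95)), (335, np.int64(155), np.int64(95)), (340, np.int64(172), np.int64(101)), (345, np.int64(169), np.int64(97)), (350, np.int64(188), np.int64(110)), (355, np.int64(163), np.int64(93)), (360, np.int64(193), np.int64(116)), (365, np.int64(191), np.int64(115)), (370, np.int64(182), np.int64(107))]
225 [(280, np.int64(173), np.int64(100)), (285, np.int64(200), np.int64(121)), (290, np.int64(172), np.int64(101)), (295, np.int64(151), np.int64(91)), (300, np.int64(151), np.int64(92)), (305, np.int64
[... 556 characters left out ...]
), np.int64(110)), (290, np.int64(197), np.int64(120)), (295, np.int64(194), np.int64(129)), (300, np.int64(182), np.int64(119)), (305, np.int64(151), np.int64(93)), (310, np.int64(199), np.int64(128)), (315, np.int64(202), np.int64(134)), (320, np.int64(201), np.int64(135)), (325, np.int64(201), np.int64(139)), (330, np.int64(201), np.int64(137)), (335, np.int64(200), np.int64(135)), (340, np.int64(201), np.int64(122)), (345, np.int64(197), np.int64(117)), (350, np.int64(184), np.int64(108)), (355, np.int64(200), np.int64(125)), (360, np.int64(171), np.int64(98)), (365, np.int64(191), np.int64(113)), (370, np.int64(144), np.int64(79))]
[319.36092952 219.72725267]
[318.78167848 189.38956316]
```

```bash
python3 -m inch '[[[-2,-3,40,0,0,0.5,0.6],[-2,-3,75,0,0,0.5,0.6],[-2,-3,89,0,0,0.5,0.6],[-2,-3,89,0,0,0.5,0.6],[-2,-3,89,0,0,0.5,0.6]]]' 60;python3 -m inch '[[[0,0,0,0,0,0,0],[0,0,0,0,0,0,0],[0,0,0,0,0,0,0],[0,0,0,0,0,0,0],[0,0,0,0,0,0,0],[0,0,0,0,0,0,0],[0,0,-30,0,0,0,0],[0,0,-70,0,0,0,0],[0,0,-70,0,0,0,0],[0,0,-70,0,0,0,0]]]'; python3 -c "
from h import *
goto([.395,-.13,.11],177.5)"
```

```text
time_s: 37.48
tool_pos: [0.5015, -0.3437, 0.039]
tool_rot: [0.001, 0.716, 0.698, 0.0]
force: [-0.6, -0.2, 0.7]
gripper_width: 0.598
grip_force: 0.0
time_s: 38.32
tool_pos: [0.5026, -0.3445, 0.1115]
tool_rot: [0.003, 0.716, 0.698, 0.001]
force: [-0.1, -0.4, -1.6]
gripper_width: 0.389
grip_force: 60.4
shift [ 211.5 -113.2    0. ]
now xyaw 88.5 rot z -89.0 tilt 0.41
```

```bash
python3 -m inch '[[[10,-20,0,0,0,-7,0],[25,-40,0,0,0,-14,0],[45,-60,0,0,0,-21,0],[65,-80,0,0,0,-28,0],[90,-100,0,0,0,-35,0],[115,-113,0,0,0,-42,0],[140,-113,0,0,0,-49,0],[165,-113,0,0,0,-56,0],[190,-113,0,0,0,-63,0],[211,-113,0,0,0,-70,0]]]';python3 -m inch '[[[0,0,0,0,0,-7,0],[0,0,0,0,0,-14,0],[0,0,0,0,0,-19,0],[0,0,0,0,0,-19,0],[0,0,0,0,0,-19,0],[0,0,0,0,0,-19,0]]]'; python3 -c "
from h import *
goto([.395,-.1327,.057],177.5);goto([.505,-.1375,.056],177.5)"
```

```text
time_s: 39.15
tool_pos: [0.393, -0.1276, 0.1077]
tool_rot: [-0.0, 0.183, 0.983, 0.0]
force: [0.6, -1.1, -2.1]
gripper_width: 0.384
grip_force: 60.4
time_s: 39.65
tool_pos: [0.3933, -0.1294, 0.1077]
tool_rot: [-0.0, 0.024, 1.0, 0.0]
force: [-0.1, 0.4, -1.1]
gripper_width: 0.387
grip_force: 60.4
shift [-1.9 -3.2 50.7]
now xyaw 177.3 rot z -0.2 tilt 0.02
shift [-112.    -2.8   51.6]
now xyaw 177.3 rot z -0.2 tilt 0.02
```

```bash
python3 -m inch '[[[0,-3,25,0,0,0,0],[0,-3,51,0,0,0,0],[0,-3,51,0,0,0,0],[-30,-3,51,0,0,0,0],[-60,-3,51,0,0,0,0],[-90,-3,51,0,0,0,0],[-114,-3,51,0,0,0,0],[-114,-3,51,0,0,0,0],[-114,-3,54,0,0,0,0],[-114,-3,58,0,0,0,0]]]';python3 -m inch '[[[0,0,1,0,0,0,0],[0,0,2,0,0,0,0],[0,0,2,0,0,0,0]]]';python3 -m inch '[[[0,0,1,0,0,0,0],[0,0,1.5,0,0,0,0],[0,0,1.5,0,0,0,0]]]'
```

```text
time_s: 40.48
tool_pos: [0.5064, -0.1373, 0.0502]
tool_rot: [-0.0, 0.023, 1.0, -0.0]
force: [-0.4, 0.2, -0.9]
gripper_width: 0.388
grip_force: 60.3
time_s: 40.73
tool_pos: [0.5062, -0.1374, 0.0477]
tool_rot: [-0.001, 0.022, 1.0, -0.0]
force: [-0.8, -0.7, -0.1]
gripper_width: 0.385
grip_force: 60.5
time_s: 40.98
tool_pos: [0.5066, -0.1375, 0.0475]
tool_rot: [-0.0, 0.022, 1.0, -0.0]
force: [-5.6, 1.4, 13.6]
gripper_width: 0.391
grip_force: 62.1
```

Contact. Release, retreat and check the position in the pixels.

```bash
python3 -m inch '[[[0,0,-1,0,0,0,0],[0,0,-1,0,0,0,0.6],[0,0,-1,0,0,0,0.6],[0,0,-1,0,0,0,0.6],[0,0,-40,0,0,0,0.6],[20,0,-80,0,0,0,0.6],[60,0,-120,0,0,0,0.6],[60,0,-160,0,0,0,0.4],[60,0,-200,0,0,0,0.2],[60,0,-210,0,0,0,0]]]';python3 -m inch '[[[0,0,0,0,0,0,0],[0,0,0,0,0,0,0],[0,0,0,0,0,0,0],[0,0,0,0,0,0,0]]]'; python3 -c "
from h import *
im,K,C=cam('wrist')
for x in (.435,.44,.445,.45,.455,.49):
  u,v=pj(K,C,(x,-.1415-(x-.596)*.0436,.048));print(x,int(u),int(v),[(i,*im[int(v),i].astype(int).tolist()) for i in (300,304,308,319,330,334,338)])
goto([.596,-.141,.217],177.5)"
```

```text
time_s: 41.82
tool_pos: [0.4476, -0.1346, 0.2607]
tool_rot: [0.002, 0.022, 1.0, -0.001]
force: [1.4, 0.3, 0.5]
gripper_width: 0.18
grip_force: 0.0
time_s: 42.15
tool_pos: [0.4467, -0.1346, 0.2551]
tool_rot: [-0.001, 0.022, 1.0, 0.0]
force: [0.1, 0.4, 0.2]
gripper_width: 0.002
grip_force: 0.0
0.435 319 172 [(300, 176, 127, 88), (304, 174, 123, 84), (308, 164, 116, 79), (319, 117, 80, 54), (330, 123, 85, 57), (334, 123, 83, 55), (338, 124, 86, 56)]
0.44 319 177 [(300, 180, 129, 89), (304, 179, 128, 87), (308, 80, 62, 46), (319, 71, 49, 33), (330, 72, 53, 37), (334, 92, 69, 50), (338, 118, 81, 55)]
0.445 319 181 [(300, 173, 124, 85), (304, 171, 122, 84), (308, 194, 168, 129), (319, 139, 112, 82), (330, 145, 117, 87), (334, 140, 112, 84), (338, 117, 79, 51)]
0.45 319 185 [(300, 182, 131, 90), (304, 180, 129, 88), (308, 193, 169, 128), (319, 173, 147, 110), (330, 149, 120, 89), (334, 143, 115, 85), (338, 172, 123, 84)]
0.455 319 190 [(300, 117, 95, 85), (304, 114, 94, 81), (308, 194, 170, 131), (319, 195, 168, 128), (330, 148, 120, 88), (334, 141, 114, 84), (338, 96, 88, 83)]
0.49 319 219 [(300, 197, 194, 191), (304, 195, 193, 190), (308, 195, 173, 132), (319, 195, 166, 127), (330, 196, 174, 134), (334, 169, 147, 120), (338, 196, 193, 190)]
shift [-1.495e+02  1.000e-01  3.760e+01]
now xyaw 177.5 rot z -0.0 tilt 0.16
```

Long is in place: near end x≈0.444, centred. Pressing, with contact expected at TCP z≈0.200.

```bash
python3 -m inch '[[[-40,0,5,0,0,0,0],[-80,0,5,0,0,0,0],[-120,0,5,0,0,0,0],[-149,0,5,0,0,0,0],[-149,0,20,0,0,0,0],[-149,0,30,0,0,0,0],[-149,0,36,0,0,0,0],[-149,0,36,0,0,0,0]]]';python3 -m inch '[[[0,0,6,0,0,0,0],[0,0,12,0,0,0,0],[0,0,18,0,0,0,0],[0,0,18,0,0,0,0],[0,0,18,0,0,0,0]]]';python3 -m inch '[[[0,0,2,0,0,0,0],[0,0,2,0,0,0,0],[0,0,2,0,0,0,0]]]'
```

```text
time_s: 42.87
tool_pos: [0.5949, -0.1409, 0.2183]
tool_rot: [-0.002, 0.022, 1.0, 0.0]
force: [-0.3, 0.7, 1.4]
gripper_width: 0.003
grip_force: 1.1
time_s: 43.28
tool_pos: [0.5957, -0.1412, 0.2023]
tool_rot: [-0.0, 0.022, 1.0, 0.0]
force: [-1.7, 1.7, 4.2]
gripper_width: -0.002
grip_force: 1.8
time_s: 43.53
tool_pos: [0.5961, -0.1414, 0.2004]
tool_rot: [-0.0, 0.022, 1.0, -0.0]
force: [-2.5, 1.3, 4.6]
gripper_width: -0.001
grip_force: 1.9
```

```bash
python3 -m inch '[[[0,0,1,0,0,0,0],[0,0,1.5,0,0,0,0],[0,0,1.5,0,0,0,0]]]';python3 -m inch '[[[0,0,0.5,0,0,0,0],[0,0,0.5,0,0,0,0],[0,0,0.5,0,0,0,0],[0,0,0.5,0,0,0,0],[0,0,0.5,0,0,0,0],[0,0,0.5,0,0,0,0],[0,0,0.5,0,0,0,0],[0,0,0.5,0,0,0,0],[0,0,0.5,0,0,0,0],[0,0,0.5,0,0,0,0]]]'
```

```text
time_s: 43.78
tool_pos: [0.5962, -0.1414, 0.2001]
tool_rot: [0.0, 0.022, 1.0, -0.0]
force: [-5.5, 1.7, 11.9]
gripper_width: -0.0
grip_force: 6.3
time_s: 44.62
tool_pos: [0.5962, -0.1414, 0.2001]
tool_rot: [0.001, 0.022, 1.0, -0.0]
force: [-7.1, 1.4, 16.3]
gripper_width: 0.001
grip_force: 7.9
```

```bash
python3 -m inch '[[[0,0,0,0,0,0,0],[0,0,0,0,0,0,0],[0,0,-10,0,0,0,0],[0,0,-20,0,0,0,0],[0,0,-30,0,0,0,0],[0,0,-60,0,0,0,0],[40,0,-60,0,0,0,0],[80,0,-60,0,0,0,0],[120,0,-60,0,0,0,0.6],[120,0,-60,0,0,0,0.6]]]'; python3 -c "
from h import *
goto([.502,-.1375,.045],177.5)"
```

```text
time_s: 45.45
tool_pos: [0.468, -0.136, 0.2577]
tool_rot: [-0.004, 0.023, 1.0, -0.001]
force: [-0.6, 1.0, -0.4]
gripper_width: 0.272
grip_force: 0.0
shift [-35.7   0.5 212.4]
now xyaw 177.4 rot z -0.1 tilt 0.48
```

```bash
python3 -m inch '[[[-10,0,40,0,0,0,0.6],[-28,0,80,0,0,0,0.6],[-28,0,120,0,0,0,0.6],[-28,0,160,0,0,0,0.6],[-28,0,195,0,0,0,0.6],[-28,0,213,0,0,0,0.6],[-28,0,213,0,0,0,0.6],[-28,0,213,0,0,0,0.6]]]';python3 -m inch '[[[0,0,0,0,0,0,0],[0,0,0,0,0,0,0],[0,0,0,0,0,0,0],[0,0,0,0,0,0,0],[0,0,0,0,0,0,0],[0,0,0,0,0,0,0]]]' 60;python3 -m inch '[[[0,0,-6,0,0,0,0],[30,0,-6,0,0,0,0],[60,0,-6,0,0,0,0],[90,0,-6,0,0,0,0],[90,0,-50,0,0,0,0],[90,0,-70,0,0,0,0],[90,0,-70,0,0,0,0],[90,0,-70,0,0,0,0]]]'; python3 -c "
from h import *
goto([.464,.1205,.115],177.9)"
```

```text
time_s: 46.12
tool_pos: [0.5046, -0.1372, 0.045]
tool_rot: [-0.001, 0.022, 1.0, 0.0]
force: [0.4, -0.0, 0.5]
gripper_width: 0.597
grip_force: 0.0
time_s: 46.62
tool_pos: [0.5056, -0.1376, 0.0472]
tool_rot: [0.002, 0.022, 1.0, -0.001]
force: [-0.4, 0.7, 7.7]
gripper_width: 0.385
grip_force: 61.3
time_s: 47.28
tool_pos: [0.4153, -0.1339, 0.117]
tool_rot: [0.002, 0.022, 1.0, -0.001]
force: [0.3, 0.3, -1.0]
gripper_width: 0.385
grip_force: 60.8
shift [-37.2 256.3   1.7]
now xyaw 177.4 rot z -0.5 tilt 0.25
```

```bash
python3 -m inch '[[[-5,40,0,0,0,0,0],[-10,80,0,0,0,0,0],[-15,120,0,0,0,0,0],[-20,160,0,0,0,0,0],[-28,200,0,0,0,-0.5,0],[-37,240,0,0,0,-0.5,0],[-37,256,0,0,0,-0.5,0],[-37,256,25,0,0,-0.5,0],[-37,256,40,0,0,-0.5,0],[-37,256,40,0,0,-0.5,0]]]';python3 -m inch '[[[0,0,0,0,0,0,0],[0,0,0,0,0,0,0],[0,0,0,0,0,0,0]]]'; python3 -c "
from find import *
im,K,C=cam('top');cv2.imwrite('pics/t3top.png',im[:,:,::-1])
goto([.464,.1205,.043],177.9)"
```

```text
time_s: 48.12
tool_pos: [0.4607, 0.1209, 0.0722]
tool_rot: [-0.003, 0.017, 1.0, -0.001]
force: [-0.3, 0.1, -1.2]
gripper_width: 0.387
grip_force: 60.7
time_s: 48.37
tool_pos: [0.4631, 0.1207, 0.0759]
tool_rot: [0.0, 0.018, 1.0, 0.0]
force: [0.1, -0.3, -0.9]
gripper_width: 0.382
grip_force: 60.7
shift [-0.8 -0.2 33. ]
now xyaw 177.9 rot z 0.0 tilt 0.08
```

```bash
python3 -m inch '[[[0,0,12,0,0,0,0],[0,0,22,0,0,0,0],[0,0,28,0,0,0,0],[0,0,28,0,0,0,0],[0,0,28,0,0,0,0]]]';python3 -m inch '[[[0,0,3,0,0,0,0],[0,0,5,0,0,0,0],[0,0,5,0,0,0,0],[0,0,5,0,0,0,0]]]'
```

```text
time_s: 48.83
tool_pos: [0.4627, 0.1208, 0.0475]
tool_rot: [-0.0, 0.018, 1.0, -0.0]
force: [0.2, 0.2, -1.0]
gripper_width: 0.387
grip_force: 60.7
time_s: 49.17
tool_pos: [0.4629, 0.1209, 0.0425]
tool_rot: [0.0, 0.018, 1.0, 0.0]
force: [0.7, 0.4, -0.9]
gripper_width: 0.384
grip_force: 60.8
```

No obstruction on the way down. Release gently, lift and back away so the top camera can see.

```bash
python3 -m inch '[[[0,0,0.5,0,0,0,0.48],[0,0,0.5,0,0,0,0.48],[0,0,0.5,0,0,0,0.48],[0,0,-30,0,0,0,0.48],[0,0,-70,0,0,0,0.48],[0,0,-110,0,0,0,0.48],[0,0,-150,0,0,0,0.48],[0,0,-190,0,0,0,0.48],[30,-60,-190,0,0,0,0.48],[30,-120,-190,0,0,0,0.48]]]';python3 -m inch '[[[0,-40,0,0,0,0,0.48],[0,-80,0,0,0,0,0.48],[0,-80,0,0,0,0,0.48],[0,-80,0,0,0,0,0.48],[0,-80,0,0,0,0,0.48]]]'; python3 -c "
from h import *
im,K,C=cam('top');crop(im,'fin.png',165,130,210,135,3.8)"
```

```text
time_s: 50.0
tool_pos: [0.4355, 0.0454, 0.2349]
tool_rot: [0.003, 0.015, 1.0, 0.001]
force: [0.7, -1.0, -1.3]
gripper_width: 0.477
grip_force: 0.0
time_s: 50.42
tool_pos: [0.4327, -0.0364, 0.2324]
tool_rot: [0.0, 0.018, 1.0, 0.0]
force: [0.1, 0.4, 0.3]
gripper_width: 0.479
grip_force: 0.0
```

View pics/fin.png

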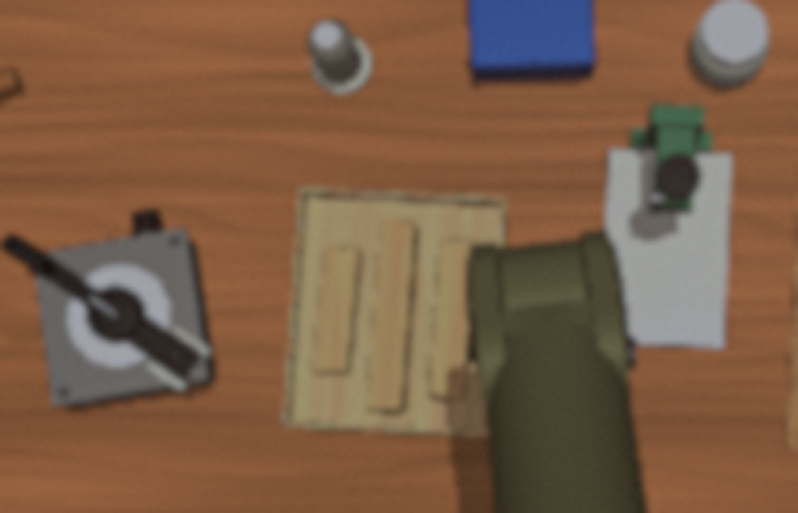

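The final top view shows three blanks flat and side by side in the tray: short (338,310), long (392,315) and mid (448,320). The foot is up, the lever tail is centred over the lug (178,352), and the bystanders are in place. Handing in.

```bash
python3 -c "
from rig import bot
print(bot.job_done())"
```

```text
the job is handed in; nothing more can be done
None
```

I handed the job in with the isolator off and its holes lined up, all three blanks gauged shortest first and lying flat side by side in the tray, and the spool, jar, case and pink look-alikes untouched; no verdict came back.

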